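Tug-check the lid catches of two packed cigar boxes

ROBOT

A 6-joint arm with a two-finger parallel gripper is mounted at the origin on a cart in front of the work surface, level with it; the furniture and walls round the work are solid. World frame = base frame: x ahead of the robot, y to its left, z up, the work surface at z = 0. Lengths are in mm, angles in rad, forces in N, time in s.
With the tool pointing down it reaches from about 300 to 875 mm from the base axis. Payload 4.2 kg.
Tool frame: the origin (TCP) lies between the finger pads; the fingertips stand 25 mm ahead of it and the grasp point (between the pads) lies 6 mm ahead of it (bot.finger_overhang is the z of the fingertips in the tool frame, in mm); z points along the fingers, y is the line along which they close (so a half turn about z gives the same grasp; the last joint's range is limited). The gripper opens to 85 mm and grips with 20 to 120 N. Pads are 22 mm wide; open, the fingers measure 114 mm over their backs; the gripper's body (76 mm by 85 mm) begins 54 mm behind the grasp point. The pads swing forward as they close: fully open they stand 13 mm farther back than shut.
Start: joints at [-1.2, 0.32, 1.565, -0, 1.257, -0.02], TCP at [219.038, -531.662, 221.438] pointing down, gripper open.
Joint ranges: [-3.11, 3.11], [-0.84, 2.01], [0.21, 2.61], [-1.34, 4.49], [0.05, 2.63], [-2.56, 2.56]. Speed limits (rad/s): [2.57, 2.57, 3.14, 3.14, 3.14, 3.14].

INTERFACE

Orientations are given as a unit quaternion [w, x, y, z].
In Python, from workcell import read_state, viewer, job, bot gives the robot as it stands. The module is installed in compiled form; this text tells all that it offers.
- The arm moves only by the tool move_arm, never from a script. Its argument "increments" is a list that holds one entry, the list of rows, each a list of 7 numbers: the turn, a rotation vector about the tool's x, y, z in rad, then the shift along the tool's x, y, z in cm, then the finger opening in cm, from 0 to 8.54. A call has 1 to 10 rows; each row shifts and turns the commanded pose from where the row before left it, along the tool's axes as they then stand; what a row does not reach is not made up. A row lasts 1/10 s, in which the tool goes at most 50 mm and 8.59 degrees, less where a joint would pass 70% of its speed; a pose out of reach is approached as far as the arm can. A call is refused whole if a number of a shift passes 5 or a number of a turn 0.15, either way. A call with a gripper value outside its range is refused whole. The fingers move at their own pace and stop on an object; "force" is the grip in N (left out, the last holds). Time passes only in rows, so rows that do not move let the fingers close. It gives the time, the measured TCP pose, the force, the opening and the grip force at its end, in the units of the state.
- read_state(): the state, without advancing time (a new reading comes with each control period).
- viewer.get_image(name): name is "side" or "top"; returns a dict with "img" (400x640x3 uint8, red, green, blue), "z_map" (400x640 float32, mm along the optical axis (not along the pixel's ray), 0 where there is no reading), "vfov" (degrees; the focal length in pixels is half the picture's height over the tangent of half this angle, whatever the lens; pixels are square), "cx", "cy" (the principal point, pixels), "R" (3x3) and "t" (3): a world point X has camera coordinates R X + t. Camera axes: x right, y down, z forward; pixel columns grow to the right and rows downward; lengths in mm; the calibration is good to about 2 mm. A picture is of the moment at which its call begins.
- job.close_job(): hands the job in; it is judged then, once.
The state is a dict: "clock": time; "joint_positions": joint angles; "joint_velocities": joint speeds; "tau": joint torques, N m; "tool_pos": TCP position; "tool_rot": TCP orientation; "ft_force": force on the tool from outside, world axes, zero at the start; "wrist_torque": the same for the moment, N m; "opening": finger opening in mm; "grasp_force": force on a finger pad.
Only numpy, scipy, OpenCV 4.12 (cv2) and the standard library are available. Lean on these libraries where they do the work, as an engineer would, in place of code of your own. Each camera call takes 0.05 s, during which the arm holds its last target. There are 200 camera calls.

TASK

Two packed cigar boxes look shut, but nobody checked whether their snap catches took. Tug the lid of the left box lightly upward by its pull, then that of the right box: a lid that holds at its first tug you must leave as it is and not push down, as it would bruise the cigars, but one that gives you press down until the catch snaps in, and tug again until it holds. Each lid must be seen to hold a steady tug of about 12 N for half a second, left box first and then the right; then let go of both and leave everything else on the bench where it is.

Things in the scene. Friction and masses are not known exactly. Their poses are not given: they have to be found in the camera images.
- case_left: The left (+y) one of two like cedar cigar boxes, fixed to the bench, 162 deep x 222 wide x 59 mm high. Origin under its middle, on the bench; x runs from its front to the hinge at its back edge (x +79, z 56 mm), y along the front, z up. A brass catch housing (46 wide, 30 mm out, top at z 58 mm) stands at the middle of its front.
- case_left_pull: Pull of the left lid: round steel bar 14 mm thick, 84 mm long along y, on two posts 72 mm apart; its middle is free to be pinched front to back. Origin at the bar's centre, 31 mm above the lid's top; 60 mm in front of the box's middle, 139 mm ahead of the hinge. Tilts with the lid and swings about the hinge: each 4 mm up takes it about 1 mm back.
- case_left_lid (a joint): Angle of the left lid, rad: 0 flat on the walls, grows as it opens. It stays where left (1 N drag at the pull). Lids start at 0.04 to 0.10 rad and look shut; caught or not can't be read off, as each catch sits at its own hidden height (5 mm range). Pressing the pull with 8 to 16 N snaps it in; press on to a firm 20 N. A caught lid has up to 6 mm of play at the pull, then holds firmly (25 N); one that rises over 12 mm is loose.
- case_left_catch (a joint): Lift of the left box's sprung catch, m: about 0 at rest, whether the lid is caught or not; rises about 1 mm per 7 N of upward pull, only when a caught lid is tugged (13 N on the pull: about 1.4 mm); dips while the lid is being snapped in.
- case_left_cushion (a joint): Squeeze of the rubber cushion in the left catch, m: about 0 at rest (0.0001); up to 0.0015 when a caught lid is pushed down to the bottom of its play, about 1 mm per 7 N on the pull.
- case_right: The right (-y) one of two like cedar cigar boxes, fixed to the bench, 162 deep x 222 wide x 59 mm high. Origin under its middle, on the bench; x runs from its front to the hinge at its back edge (x +79, z 56 mm), y along the front, z up. A brass catch housing (46 wide, 30 mm out, top at z 58 mm) stands at the middle of its front.
- case_right_pull: Pull of the right lid: round steel bar 14 mm thick, 84 mm long along y, on two posts 72 mm apart; its middle is free to be pinched front to back. Origin at the bar's centre, 31 mm above the lid's top; 60 mm in front of the box's middle, 139 mm ahead of the hinge. Tilts with the lid and swings about the hinge: each 4 mm up takes it about 1 mm back.
- case_right_lid (a joint): Angle of the right lid, rad: 0 flat on the walls, grows as it opens. It stays where left (1 N drag at the pull). Lids start at 0.04 to 0.10 rad and look shut; caught or not can't be read off, as each catch sits at its own hidden height (5 mm range). Pressing the pull with 8 to 16 N snaps it in; press on to a firm 20 N. A caught lid has up to 6 mm of play at the pull, then holds firmly (25 N); one that rises over 12 mm is loose.
- case_right_catch (a joint): Lift of the right box's sprung catch, m: about 0 at rest, whether the lid is caught or not; rises about 1 mm per 7 N of upward pull, only when a caught lid is tugged (13 N on the pull: about 1.4 mm); dips while the lid is being snapped in.
- case_right_cushion (a joint): Squeeze of the rubber cushion in the right catch, m: about 0 at rest (0.0001); up to 0.0015 when a caught lid is pushed down to the bottom of its play, about 1 mm per 7 N on the pull.
- chaveta: Bystander: half-moon cigar knife with a wooden grip, 91x120x9 mm. Origin under its middle.
- pencil: Bystander: red pencil, about 120 mm long. Origin under its middle.
- lighter: Bystander: flat lighter, 73x50x14 mm. Origin under its middle.
- paste_cup: Bystander: clear portion cup of paste, 63 mm across, 36 mm high. Origin under its middle.
- ashtray: Bystander: glass ashtray, 106x101x36 mm. Origin under its middle.
- tape_roll: Bystander: roll of brown tape lying flat, 93 mm across, 24 mm high. Origin under its middle.

How it is judged:
By the outcome, as a careful person would: the job done as asked, in the order asked, and still so for the second after the job is handed in, with the robot touching nothing.
It also fails if it takes over 72 s, if anything falls off the work surface, if the arm or the gripper's body presses on something with over 40 N, if the wrist force passes 120 N, or if a joint passes its speed limit or range.

## Working session

There is one attempt and no reset: what is moved stays moved. The work goes in short steps, Python scripts to look and compute and a tool call to move; the robot and the scene stay as the last step left them, time stands still between calls to the robot, and variables do not carry over. Pictures are saved under pics/ and viewed, at most 10 in all, crops included, and the job is handed in when it is done.

Besides the shell and the picture viewer there is one more tool, called after "Call:" as name(argument=value, ...), one argument or row to a line, values as JSON. move_arm: Moves the arm, as the interface text tells. Its arguments: {"type":"object","properties":{"increments":{"type":"array"},"force":{"type":"number"}},"required":["increments"]}

```bash
mkdir -p pics; cat > h.py <<'E'
import numpy as np, cv2
from workcell import read_state, viewer, job, bot
def shot(name,fn=None):
    d=viewer.get_image(name)
    if fn: cv2.imwrite('pics/'+fn,cv2.cvtColor(d['img'],cv2.COLOR_RGB2BGR))
    return d
def cloud(d):
    h,w=d['z_map'].shape; f=h/2/np.tan(np.radians(d['vfov'])/2)
    v,u=np.mgrid[:h,:w]; z=d['z_map'].astype(float)
    c=np.stack([(u-d['cx'])/f*z,(v-d['cy'])/f*z,z],-1)
    X=(c-np.array(d['t']))@np.array(d['R']); X[z==0]=np.nan
    return X
E
python3 - <<'E'
from h import *
for n in('top','side'):
    d=shot(n,n+'1.png'); X=cloud(d); print(n,d['vfov'],np.round(d['R'],2).tolist(),np.round(d['t']))
    np.save(n+'.npy',X)
s=read_state(); print(s, bot.finger_overhang)
E
```

```text
top 51.994583875875676 [[0.05, -1.0, 0.0], [-0.98, -0.05, -0.21], [0.21, 0.01, -0.98]] [1.000e+00 5.370e+02 1.337e+03]
side 57.366310956487254 [[-0.95, -0.3, -0.0], [-0.14, 0.46, -0.88], [0.26, -0.84, -0.48]] [ 498.  122. 1382.]
{'clock': 0.1, 'joint_positions': array([-1.19998592e+00,  3.20215883e-01,  1.56555938e+00, -1.32888447e-05,
        1.25737080e+00, -1.99895215e-02]), 'joint_velocities': array([-2.23518124e-04, -6.37444353e-05, -9.33637858e-04,  4.05538592e-04,
       -1.53894959e-04, -3.54044512e-04]), 'tau': array([-6.73546383e-04, -4.16409016e+01, -2.34705108e+01, -2.32321690e-04,
        4.87441459e-03, -1.47724052e-05]), 'tool_pos': array([ 218.87843026, -531.24104   ,  220.67236407]), 'tool_rot': array([-7.63684118e-04,  9.80969396e-01,  1.94160861e-01, -1.41766816e-04]), 'ft_force': array([-0.44638287, -0.43403844,  0.21516165]), 'wrist_torque': array([ 0.03776216, -0.01507613, -0.00754191]), 'grasp_force': 0.0, 'opening': 85.44499878977439} 25.0
```

View pics/top1.png

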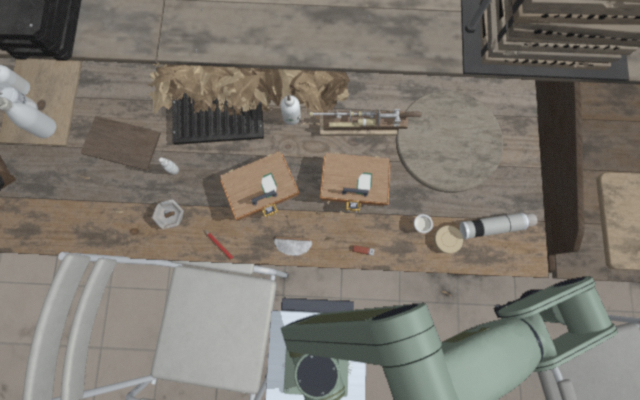

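View pics/side1.png

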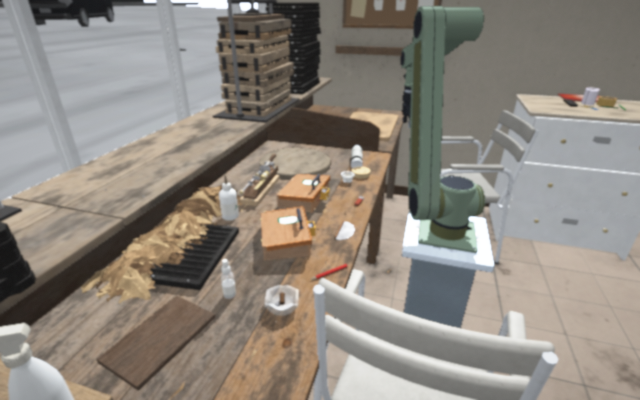

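The top view shows the left box near (260,187) with its pull near (264,196), and the right box near (355,180) with its pull near (356,191). Both pulls are dark bars. The side view shows the same layout.

```bash
python3 - <<'E'
from h import *
X=np.load('top.npy'); im=cv2.imread('pics/top1.png'); hsv=cv2.cvtColor(im,cv2.COLOR_BGR2HSV)
for n,(u0,u1,v0,v1) in dict(L=(205,310,140,225),R=(312,400,140,215)).items():
    P=X[v0:v1,u0:u1]; H=hsv[v0:v1,u0:u1]; z=P[...,2]
    m=(H[...,0]<18)&(H[...,1]>100)&(z>40)&(z<85)
    n_,l,st,c=cv2.connectedComponentsWithStats(m.astype(np.uint8)); k=1+st[1:,4].argmax()
    uv=np.argwhere(l==k)[:,::-1].astype(np.float32); 
    q=P[l==k]; r=cv2.minAreaRect(q[:,:2].astype(np.float32)); print(n,'box',r,'z',np.percentile(q[:,2],[5,50,95]))
    b=(H[...,2]<75)&(z>78)&(z<125)
    q=P[b]; r=cv2.minAreaRect(q[:,:2].astype(np.float32)); 
    vv=np.linalg.svd(q[:,:2]-q[:,:2].mean(0))[2][0]
    print(n,'pull',b.sum(),q.mean(0),np.median(q,0),r,np.degrees(np.arctan2(vv[1],vv[0])),'z',np.percentile(q[:,2],[5,50,95]))
    A=np.c_[P[l==k][:,:2],np.ones((l==k).sum())]; print('plane',np.linalg.lstsq(A,P[l==k][:,2],rcond=None)[0])
    h=(H[...,0]>=15)&(H[...,0]<35)&(H[...,1]>120)&(z>40)
    if h.any(): print('brass',h.sum(),np.median(P[h],0))
E
```

```text
L box ((496.55328369140625, 292.0584716796875), (179.2832489013672, 85.86033630371094), 61.66930389404297) z [57.38300623 68.19119957 76.35266206]
L pull 4 [507.18526622 213.00114393  90.24396793] [500.03146423 228.37882987  90.10230568] ((515.29638671875, 197.92640686035156), (2.6517372131347656, 71.81077575683594), 27.17279052734375) 116.12684340454769 z [ 80.32170039  90.10230568 100.3645626 ]
plane [-4.55263660e-02  1.71859879e-02  8.48389671e+01]
brass 8 [486.81031266 173.11964646  62.37897045]
R box ((529.2162475585938, -48.16298294067383), (122.29899597167969, 12.2910795211792), 83.0143051147461) z [57.3973255  71.79946786 78.12899439]
R pull 14 [548.37352696 -96.80316713 100.32792268] [548.5202405  -90.80251382 103.29164465] ((549.0361328125, -101.33212280273438), (75.70460510253906, 4.159975528717041), 87.99993133544922) -91.96851307013519 z [ 86.54203517 103.29164465 109.75920971]
plane [ 8.06295398e-01 -4.71270084e-02 -3.57826148e+02]
brass 9 [522.74445572 -80.75852478  59.92200501]
```

```bash
python3 - <<'E'
from h import *
im=cv2.imread('pics/top1.png')
cv2.imwrite('pics/c1.png',cv2.resize(im[140:220,210:400],None,fx=4.2,fy=4.2,interpolation=cv2.INTER_CUBIC))
X=np.load('top.npy')
for n,(u0,u1,v0,v1) in dict(L=(205,310,140,225),R=(312,400,140,215)).items():
    P=X[v0:v1,u0:u1]; z=P[...,2]; b=(z>86)&(z<125); q=P[b]
    l,st,c=cv2.connectedComponentsWithStats(b.astype(np.uint8))[1:]; print(n,st.tolist())
    k=1+st[1:,4].argmax(); q=P[l==k]; print(q.mean(0),cv2.minAreaRect(q[:,:2].astype(np.float32)),np.percentile(q[:,2],[5,50,95]))
    vv=np.linalg.svd(q[:,:2]-q[:,:2].mean(0))[2][0]; print(np.degrees(np.arctan2(vv[1],vv[0])))
    b=(z>45)&(z<85); q=P[b]; print('box',cv2.minAreaRect(q[:,:2].astype(np.float32)))
E
```

```text
L [[0, 0, 105, 85, 8814], [46, 50, 25, 14, 111]]
[519.86181109 198.42239486 106.20487271] ((521.0606079101562, 198.63914489746094), (14.988632202148438, 82.09339904785156), 26.061586380004883) [ 96.16875717 107.11791645 112.12852471]
116.44862859755229
box ((558.9662475585938, 216.93150329589844), (195.867431640625, 229.8029327392578), 26.201148986816406)
R [[0, 0, 88, 75, 6487], [31, 47, 26, 8, 113]]
[ 552.93304432 -103.14873444  108.66975744] ((553.73291015625, -103.49528503417969), (82.54479217529297, 14.046431541442871), 86.50940704345703) [101.41236572 109.72594509 114.33791647]
-92.421520299597
box ((596.0364990234375, -105.48028564453125), (229.84938049316406, 196.27969360351562), 87.29261016845703)
```

View pics/c1.png

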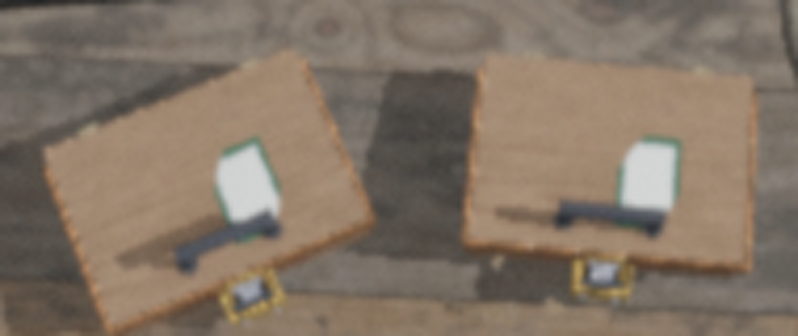

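The crop shows both bars clearly and the depth agrees: L bar centre ≈ (520,198), R ≈ (553,-103), bar tops ≈ 110 mm, lengths 82 x 14 as given. I'll swing in an arc to a point above the left pull.

Call:
move_arm(
  increments=[
    [[0,0,-0.09,5,0,0,4.5],[0,0,-0.09,5,0,0,4.5],[0,0,-0.09,5,0,0,4.5],[0,0,-0.09,5,0,0,4.5],[0,0,-0.09,5,0,0,4.5],[0,0,-0.09,5,0,0,4.5],[0,0,-0.09,5,0,0,4.5],[0,0,-0.09,5,0,0,4.5],[0,0,-0.09,5,0,0,4.5]],
  ],
)

```text
clock: 1.0
tool_pos: [540.3, -231.1, 220.8]
tool_rot: [-0.0, 0.824, 0.566, -0.0]
ft_force: [0.7, -0.3, 0.7]
opening: 45.0
grasp_force: 0.0
```

Call:
move_arm(
  increments=[
    [[0,0,-0.09,5,0,0,4.5],[0,0,-0.09,5,0,0,4.5],[0,0,-0.09,5,0,0,4.5],[0,0,-0.09,5,0,0,4.5],[0,0,-0.09,5,0,0,4.5],[0,0,-0.09,5,0,0,4.5],[0,0,-0.09,5,0,0,4.5],[0,0,-0.09,4,0,0,4.5],[0,0,-0.09,2,0,0,4.5],[0,0,0,0,0,0,4.5]],
  ],
)

```text
clock: 2.0
tool_pos: [555.3, 169.7, 220.9]
tool_rot: [-0.001, 0.534, 0.846, -0.0]
ft_force: [0.5, 0.1, -0.1]
opening: 45.1
grasp_force: 0.0
```

```bash
cat >> h.py <<'E'
from scipy.spatial.transform import Rotation as Ro
def plan(target,yaw_y):
    s=read_state(); q=s['tool_rot']; R=Ro.from_quat(np.r_[q[1:],q[0]]); M=R.as_matrix()
    y=np.array([np.cos(np.radians(yaw_y)),np.sin(np.radians(yaw_y)),0]); z=np.array([0,0,-1.]); G=np.c_[np.cross(y,z),y,z]
    print('turn',(R.inv()*Ro.from_matrix(G)).as_rotvec().round(3),'shift cm (cur axes)',(M.T@(np.array(target)-s['tool_pos'])/10).round(2),'goal axes',(G.T@(np.array(target)-s['tool_pos'])/10).round(2),s['tool_pos'].round(1),s['ft_force'].round(1))
def pull(name='top',c=None):
    d=shot(name); X=cloud(d); z=X[...,2]
    b=(z>86)&(z<125)&(np.hypot(X[...,0]-c[0],X[...,1]-c[1])<60); q=X[b]; return q
E
python3 - <<'E'
from h import *
plan([520,198,160],26.3)
d=shot('side','s2.png'); im=cv2.imread('pics/s2.png'); cv2.imwrite('pics/s2c.png',cv2.resize(im[100:280,220:420],None,fx=3,fy=3,interpolation=cv2.INTER_CUBIC))
X=cloud(d); 
for c in((520,198),(553,-103)):
    q=X[(X[...,2]>88)&(X[...,2]<118)&(np.hypot(X[...,0]-c[0],X[...,1]-c[1])<60)]; print(len(q),q.mean(0),q.max(0),q.min(0))
E
```

```text
turn [-0.001 -0.001 -0.015] shift cm (cur axes) [ 4.07 -1.96  6.1 ] goal axes [ 4.1  -1.91  6.09] [555.3 169.7 220.9] [ 0.5  0.1 -0.1]
61 [515.99710523 209.55813597 104.89886603] [540.24905768 240.24291885 110.68045865] [498.45163147 165.24719359  89.11129394]
51 [550.79596898 -95.86600631 103.91711817] [558.35807336 -56.37533093 112.50854685] [ 544.32418107 -143.51445631   88.24009159]
```

View pics/s2c.png

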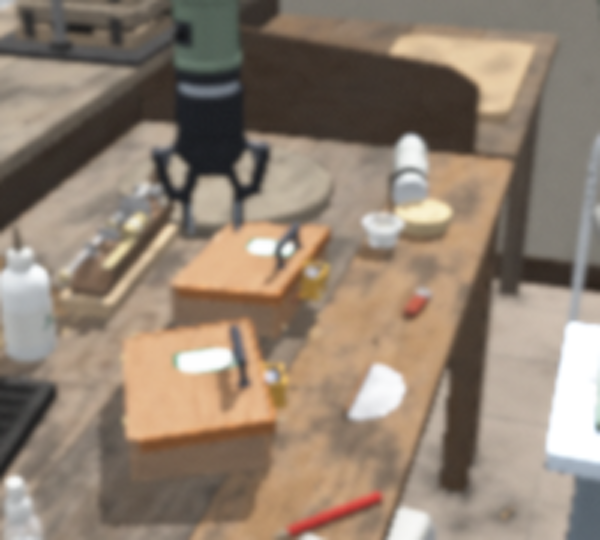

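The crop shows both boxes with free pulls: the left bar is at (238,355) and the right at (288,245). The gripper's fingers are at (187,215) and (238,215), still high up. Next I align and come down above the left bar.

Call:
move_arm(
  increments=[
    [[0,0,-0.015,2,-0.9,0,4.5],[0,0,0,2.1,-0.9,0,4.5],[0,0,0,0,0,3,4.5],[0,0,0,0,0,3,4.5],[0,0,0,0,0,2,4.5],[0,0,0,0,0,0,4.5]],
  ],
)

```text
clock: 2.65
tool_pos: [520.9, 194.2, 138.4]
tool_rot: [-0.002, 0.531, 0.848, -0.003]
ft_force: [0.3, -0.4, 0.3]
opening: 44.9
grasp_force: 0.0
```

```bash
python3 - <<'E'
from h import *
plan([521.5,199,108],26.3)
d=shot('side','s3.png'); im=cv2.imread('pics/s3.png')
f=200/np.tan(np.radians(d['vfov'])/2)
def pr(p):
    c=np.array(d['R'])@np.array(p)+d['t']; return (c[0]/c[2]*f+d['cx'],c[1]/c[2]*f+d['cy'])
print(pr([521.5,199,103]))
cv2.imwrite('pics/s3c.png',cv2.resize(im[150:270,240:340],None,fx=5,fy=5,interpolation=cv2.INTER_CUBIC))
E
```

```text
turn [-0.007 -0.    -0.007] shift cm (cur axes) [0.4  0.28 3.04] goal axes [0.4  0.26 3.04] [520.9 194.2 138.4] [ 0.3 -0.4  0.3]
(np.float64(298.25210674795557), np.float64(214.3520735155892))
```

View pics/s3c.png

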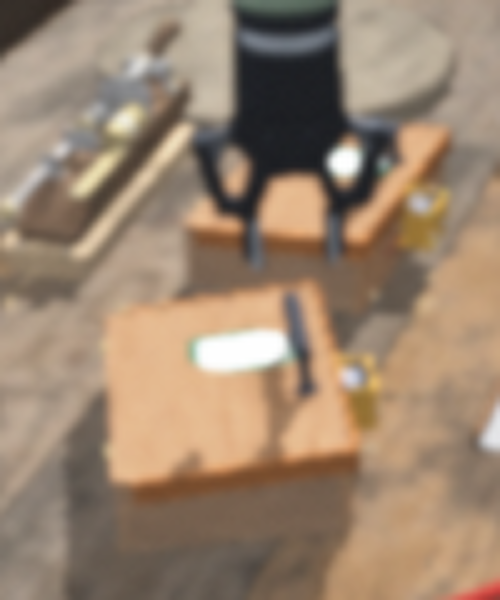

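The crop shows the gripper square above the lid with its tips at (252,262) and (335,255). The bar runs from (291,292) to (306,392). The vertical gap in the picture is larger than I expected, so I'll check it with depth from both views before going down.

```bash
python3 - <<'E'
from h import *
for n in('side','top'):
    d=shot(n,n+'4.png'); X=cloud(d); im=d['img'].astype(int)
    print(n,d['t'],d['cx'],d['cy'],'f',200/np.tan(np.radians(d['vfov'])/2))
    f=200/np.tan(np.radians(d['vfov'])/2)
    for p in([520.9,194.2,119],[521.5,199,103],[521.5-18.6,199+37.6,103],[521.5+18.6,199-37.6,103]):
        c=np.array(d['R'])@np.array(p)+d['t']; print(p,(c[:2]/c[2]*f+[d['cx'],d['cy']]).round(1))
    m=(X[...,2]>112)&(X[...,2]<150)&(np.hypot(X[...,0]-520,X[...,1]-196)<60)
    print('fingers',m.sum(),X[m][:40:2].round(0).tolist(), np.argwhere(m).min(0),np.argwhere(m).max(0))
    b=(X[...,2]>92)&(X[...,2]<114)&(np.hypot(X[...,0]-520,X[...,1]-196)<60)
    print('bar',b.sum(),np.c_[np.argwhere(b)[::3],X[b][::3]].round(0).tolist())
E
```

```text
side [ 498.04006091  122.33789532 1382.46170533] 314.84019073245327 200.66122756739804 f 365.56257507591107
[520.9, 194.2, 119] [298.8 209.8]
[521.5, 199, 103] [298.3 214.4]
[502.9, 236.6, 103] [299.7 220.5]
[540.1, 161.4, 103] [296.9 208.6]Traceback (most recent call last):
  File "<stdin>", line 9, in <module>
    return umr_minimum(a, axis, None, out, keepdims, initial, where)
ValueError: zero-size array to reduction operation minimum which has no identity
```

```bash
python3 - <<'E'
from h import *
for n in('side','top'):
    d=shot(n,n+'5.png'); X=cloud(d); v=d['img'].max(-1)
    if n=='side':
        for r in range(185,206,2):
            print(r,[(u,int(v[r,u]),X[r,u].round(0).astype(int).tolist()) for u in (289,290,291,305,306,307) if v[r,u]<80])
    else:
        m=(X[...,2]>100)&(X[...,2]<260)&(np.hypot(X[...,0]-520,X[...,1]-196)<90); q=X[m]
        print(m.sum()); 
        if len(q): print(np.percentile(q,[2,50,98],axis=0).round(0))
E
```

```text
185 [(289, 72, [544, 220, 226]), (290, 39, [540, 221, 227]), (291, 39, [537, 220, 227]), (305, 70, [494, 201, 224])]
187 [(289, 46, [543, 225, 221]), (290, 37, [540, 222, 220]), (291, 63, [538, 217, 218]), (305, 60, [497, 193, 212]), (306, 55, [494, 191, 212]), (307, 72, [494, 179, 207])]
189 [(289, 39, [546, 218, 210]), (290, 60, [543, 216, 209]), (306, 40, [492, 196, 207]), (307, 38, [490, 191, 205])]
191 [(289, 44, [546, 218, 202]), (305, 79, [497, 193, 197]), (306, 50, [492, 196, 199]), (307, 51, [490, 191, 197])]
193 [(289, 67, [545, 222, 196]), (307, 73, [493, 184, 185])]
195 []
197 []
199 []
201 []
203 []
205 []
1
[[517. 171. 225.]
 [517. 171. 225.]
 [517. 171. 225.]]
```

```bash
python3 - <<'E'
from h import *
d=shot('side','side6.png'); X=cloud(d); v=d['img'].max(-1)
for r in range(193,214):
    for a,b in((286,294),(303,311)):
        u=a+v[r,a:b].argmin(); w=a+np.nanargmax(X[r,a:b,2]); print(r,u,v[r,u],X[r,u].round(0),'hi',w,v[r,w],X[r,w].round(0),end=' | ')
    print()
E
```

```text
193 288 70 [548. 221. 196.] hi 288 70 [548. 221. 196.] | 193 306 81 [494. 192. 189.] hi 304 126 [499. 197. 191.] | 
194 288 84 [551. 214. 188.] hi 290 127 [542. 220. 192.] | 194 306 85 [495. 189. 184.] hi 305 97 [495. 198. 189.] | 
195 288 87 [551. 215. 184.] hi 289 87 [546. 219. 187.] | 195 306 87 [495. 189. 180.] hi 304 127 [500. 195. 182.] | 
196 288 77 [551. 216. 181.] hi 287 119 [553. 220. 182.] | 196 306 90 [494. 190. 177.] hi 305 98 [496. 195. 179.] | 
197 288 67 [552. 213. 175.] hi 290 98 [543. 218. 179.] | 197 306 91 [494. 190. 173.] hi 305 96 [496. 197. 176.] | 
198 288 67 [550. 218. 174.] hi 289 86 [546. 219. 175.] | 198 304 90 [500. 194. 170.] hi 305 95 [496. 196. 172.] | 
199 288 70 [552. 216. 169.] hi 289 87 [548. 216. 170.] | 199 304 86 [500. 196. 167.] hi 305 94 [496. 197. 168.] | 
200 288 82 [551. 218. 166.] hi 289 90 [547. 218. 167.] | 200 304 92 [499. 198. 164.] hi 304 92 [499. 198. 164.] | 
201 288 104 [638.   5.  37.] hi 289 106 [547. 219. 164.] | 201 304 104 [500. 195. 159.] hi 305 107 [497. 195. 159.] | 
202 291 111 [625.   4.  34.] hi 290 115 [544. 217. 159.] 
[... 668 characters left out ...]
 [649.   3.   1.] hi 292 198 [579. 111.  71.] | 208 308 120 [546.  16.  25.] hi 303 183 [538. 100.  72.] | 
209 286 196 [600. 122.  70.] hi 293 224 [572. 119.  73.] | 209 307 121 [554.   5.  13.] hi 303 198 [536. 106.  71.] | 
210 286 216 [598. 126.  67.] hi 292 229 [573. 127.  72.] | 210 308 122 [548.   9.  12.] hi 303 207 [533. 114.  72.] | 
211 286 225 [596. 131.  66.] hi 290 228 [579. 134.  71.] | 211 308 117 [550.   6.   5.] hi 303 208 [531. 122.  72.] | 
212 286 228 [593. 140.  67.] hi 287 228 [588. 142.  69.] | 212 307 103 [552.  10.   2.] hi 304 185 [523. 132.  75.] | 
213 289 226 [580. 143.  67.] hi 290 227 [573. 148.  71.] | 213 308 96 [547.  14.  -0.] hi 304 198 [522. 136.  73.] |
```

The fingers read as aligned laterally, with their midpoint at about (521,198), but the depth puts the tips at z≈160 and not 118. Going down to a reported TCP height of 108 is safe either way, so I'll do that and look again.

Call:
move_arm(
  increments=[
    [[0,0,0,0.4,0.2,1,4.5],[0,0,0,0,0,1,4.5],[0,0,0,0,0,0.8,4.5],[0,0,0,0,0,0,4.5]],
  ],
)

```text
clock: 3.3
tool_pos: [521.4, 200.5, 111.6]
tool_rot: [-0.001, 0.529, 0.848, -0.001]
ft_force: [0.0, 0.3, 0.0]
opening: 44.8
grasp_force: 0.0
```

```bash
python3 - <<'E'
from h import *
plan([521.5,199,108],26.3)
d=shot('side','s7.png'); im=cv2.imread('pics/s7.png'); X=cloud(d); v=d['img'].max(-1)
cv2.imwrite('pics/s7c.png',cv2.resize(im[160:250,250:350],None,fx=6,fy=6,interpolation=cv2.INTER_CUBIC))
for r in range(200,218):
    for a,b in((284,294),(302,312)):
        u=a+v[r,a:b].argmin(); w=a+np.nanargmax(X[r,a:b,2]); print(r,u,v[r,u],X[r,u].round(0),'hi',w,v[r,w],X[r,w].round(0),end=' | ')
    print()
E
```

```text
turn [-0.004 -0.    -0.004] shift cm (cur axes) [-0.14 -0.05  0.36] goal axes [-0.14 -0.05  0.36] [521.4 200.5 111.6] [0.  0.3 0. ]
200 288 39 [548. 225. 171.] hi 287 44 [550. 230. 173.] | 200 307 53 [487. 200. 167.] hi 307 53 [487. 200. 167.] | 
201 288 44 [547. 227. 167.] hi 289 58 [543. 228. 169.] | 201 307 66 [490. 194. 160.] hi 304 84 [497. 204. 164.] | 
202 288 56 [550. 221. 160.] hi 291 113 [538. 223. 163.] | 202 307 73 [490. 192. 155.] hi 304 86 [498. 201. 158.] | 
203 288 63 [550. 222. 157.] hi 290 113 [543. 221. 157.] | 203 307 74 [490. 192. 151.] hi 305 97 [496. 198. 153.] | 
204 288 65 [551. 218. 151.] hi 290 104 [542. 224. 155.] | 204 307 74 [490. 192. 147.] hi 304 87 [499. 199. 149.] | 
205 288 67 [550. 223. 149.] hi 290 100 [542. 222. 150.] | 205 307 75 [491. 190. 141.] hi 304 92 [500. 198. 144.] | 
206 288 68 [550. 223. 146.] hi 291 104 [538. 226. 149.] | 206 307 76 [491. 192. 139.] hi 305 96 [495. 200. 142.] | 
207 289 78 [548. 219. 139.] hi 290 99 [542. 224. 143.] | 207 307 81 [491. 191. 134.] hi 304 120 [499. 199. 137.] | 
208 289 99 [546. 223. 138.] hi 291 129 [53
[... 442 characters left out ...]
7 [572. 140.  71.] hi 291 217 [572. 140.  71.] | 212 307 104 [553.   8.   1.] hi 303 210 [528. 130.  73.] | 
213 290 225 [572. 151.  72.] hi 290 225 [572. 151.  72.] | 213 308 96 [548.  12.  -1.] hi 302 220 [527. 143.  76.] | 
214 289 223 [577. 149.  67.] hi 291 225 [567. 155.  72.] | 214 308 97 [545.  21.  -0.] hi 303 223 [523. 145.  73.] | 
215 289 215 [574. 158.  67.] hi 293 231 [557. 158.  71.] | 215 308 100 [542.  30.   0.] hi 303 222 [521. 151.  73.] | 
216 286 214 [581. 169.  68.] hi 290 232 [566. 168.  71.] | 216 308 102 [541.  33.  -2.] hi 305 182 [512. 154.  72.] | 
217 284 235 [588. 174.  66.] hi 292 252 [557. 171.  70.] | 217 308 104 [537.  45.   0.] hi 305 201 [509. 162.  73.] |
```

View pics/s7c.png

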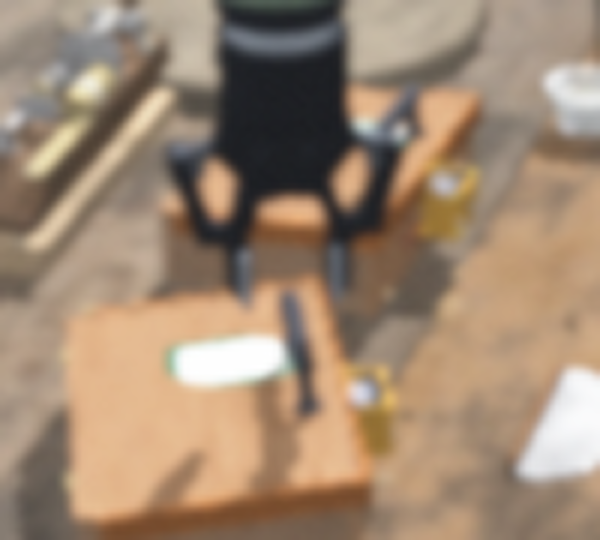

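The fingers in the crop end near (243,300) and (337,290), with the bar at (290,295) to (310,410), apparently still below them. Closing lightly will show for certain which reading is right: either it grips the bar or it meets nothing.

Call:
move_arm(
  increments=[
    [[0,0,0,0,0,0,3],[0,0,0,0,0,0,2],[0,0,0,0,0,0,1],[0,0,0,0,0,0,0.8],[0,0,0,0,0,0,0.8]],
  ],
  force=20,
)

```text
clock: 3.85
tool_pos: [522.6, 200.8, 113.6]
tool_rot: [0.0, 0.529, 0.848, 0.0]
ft_force: [0.3, 0.5, -0.3]
opening: 8.0
grasp_force: 0.0
```

```bash
python3 - <<'E'
from h import *
s=read_state();print(s['opening'],s['grasp_force'],s['ft_force'],s['tool_pos'])
d=shot('side','s8.png'); im=cv2.imread('pics/s8.png')
cv2.imwrite('pics/s8c.png',cv2.resize(im[160:250,250:350],None,fx=6,fy=6,interpolation=cv2.INTER_CUBIC))
E
```

```text
8.030401198807667 0.0 [ 0.30471993  0.45713579 -0.29606798] [522.61851426 200.84165183 113.55787219]
```

View pics/s8c.png

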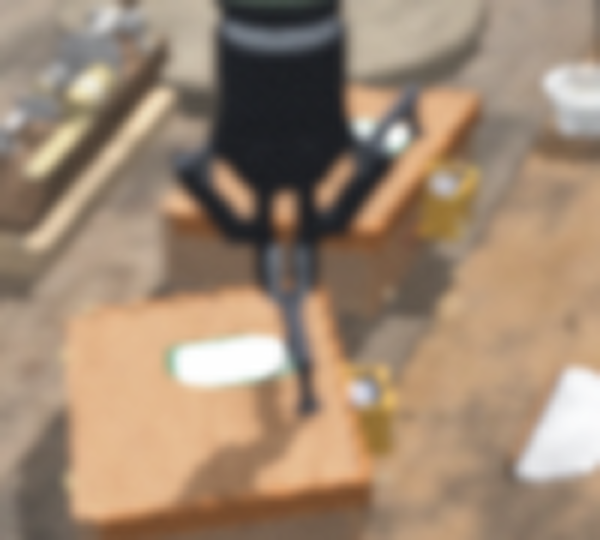

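It closed to 8 mm on nothing, and the crop shows the shut tips at about (285,290), above the bar's middle at (290,326). So the reported z is about 38 mm too low against the cameras, and I'll go by the camera: open, shift about 2 mm forward, and go down 36 mm.

Call:
move_arm(
  increments=[
    [[0,0,0,0,-0.25,0,4.5],[0,0,0,0,0,0,4.5],[0,0,0,0,0,0,4.5],[0,0,0,0,0,0.8,4.5],[0,0,0,0,0,0.7,4.5],[0,0,0,0,0,0.5,4.5],[0,0,0,0,0,0,4.5]],
  ],
)

```text
clock: 4.6
tool_pos: [519.5, 199.4, 92.1]
tool_rot: [-0.001, 0.529, 0.848, -0.001]
ft_force: [0.1, -0.4, 0.5]
opening: 45.4
grasp_force: 0.0
```

```bash
cat >> h.py <<'E'
def fingers(cols=(280,320),rows=(195,232)):
    d=shot('side','sx.png'); X=cloud(d)
    m=np.zeros(X.shape[:2],bool); m[rows[0]:rows[1],cols[0]:cols[1]]=1
    m&=(X[...,2]>84)
    for r in range(*rows):
        u=np.where(m[r])[0]
        if len(u): print(r,[(int(k),*X[r,k].round(0).astype(int).tolist()) for k in u[::2]])
E
python3 - <<'E'
from h import *
fingers(); s=read_state(); print(s['ft_force'],s['tool_pos'],s['opening'])
E
```

```text
195 [(280, 571, 238, 193), (282, 566, 234, 192), (289, 555, 196, 174), (291, 539, 217, 187), (293, 530, 222, 191), (295, 527, 211, 186), (297, 519, 212, 188), (299, 515, 205, 185), (301, 508, 204, 186), (303, 500, 205, 187), (305, 494, 201, 186), (312, 475, 183, 180), (314, 467, 184, 182)]
196 [(280, 573, 235, 187), (282, 567, 232, 187), (289, 553, 201, 173), (291, 536, 226, 188), (293, 530, 222, 187), (295, 526, 215, 184), (297, 519, 212, 184), (299, 514, 208, 183), (301, 509, 202, 180), (303, 500, 207, 184), (305, 493, 204, 184), (311, 482, 172, 170), (313, 470, 188, 180), (315, 464, 183, 178)]
197 [(280, 574, 233, 182), (282, 566, 234, 184), (284, 567, 214, 173), (290, 545, 212, 176), (292, 533, 224, 184), (294, 528, 219, 182), (296, 523, 213, 180), (298, 518, 207, 178), (300, 510, 207, 179), (302, 506, 200, 176), (304, 497, 203, 179), (306, 489, 207, 182), (311, 482, 171, 165), (313, 470, 188, 176), (315, 463, 184, 175)]
198 [(281, 568, 237, 181), (283, 561, 237, 182), (289, 551, 208, 169), (291, 538, 223, 179), (293, 531, 222, 179), (303, 499, 210, 178), (305, 493, 205, 176), (3
[... 2664 characters left out ...]
18, 110), (291, 542, 216, 110), (297, 525, 202, 105), (299, 517, 203, 107), (305, 497, 197, 108)]
215 [(291, 541, 221, 109), (297, 523, 207, 104), (299, 514, 213, 109)]
216 [(297, 522, 212, 103), (299, 512, 217, 108)]
217 [(298, 515, 220, 105), (300, 506, 225, 110)]
218 [(298, 512, 229, 107), (300, 504, 228, 108)]
219 [(298, 510, 234, 106), (300, 503, 232, 106)]
220 [(298, 510, 234, 102), (300, 502, 235, 104)]
221 [(298, 508, 241, 102), (300, 502, 236, 101)]
222 [(299, 504, 240, 99), (301, 498, 236, 97)]
223 [(299, 506, 236, 92), (301, 499, 234, 92)]
224 [(299, 505, 239, 90), (301, 499, 236, 89)]
[-0.04040869 -0.43874717  0.61579108] [519.95325601 199.60462529  92.6823111 ] 45.00401340977864
```

Now the tips are at z≈108, at the bar's top. The finger midpoint is about (524,198), and the bar centre is about (521,201). I'll go down 17 mm more and close gently.

Call:
move_arm(
  increments=[
    [[0,0,0,0,-0.1,0.6,4.5],[0,0,0,0,0,0.6,4.5],[0,0,0,0,0,0.5,4.5],[0,0,0,0,0,0,4.5],[0,0,0,0,0,0,3],[0,0,0,0,0,0,2.2],[0,0,0,0,0,0,1.8],[0,0,0,0,0,0,1.5]],
  ],
  force=20,
)

```text
clock: 5.45
tool_pos: [519.0, 199.1, 76.5]
tool_rot: [-0.0, 0.529, 0.848, -0.0]
ft_force: [-0.9, -0.5, 0.9]
opening: 14.8
grasp_force: 0.9
```

Call:
move_arm(
  increments=[
    [[0,0,0,0,0,0,1.4],[0,0,0,0,0,0,1.3],[0,0,0,0,0,0,1.2],[0,0,0,0,0,0,1]],
  ],
  force=40,
)

```text
clock: 5.85
tool_pos: [518.3, 198.8, 76.2]
tool_rot: [-0.001, 0.529, 0.848, -0.001]
ft_force: [-4.7, -2.6, 2.4]
opening: 12.7
grasp_force: 39.3
```

```bash
python3 - <<'E'
from h import *
s=read_state(); print({k:np.round(s[k],2) for k in('ft_force','wrist_torque','tool_pos','opening','grasp_force')})
E
```

```text
{'ft_force': array([-4.73, -2.64,  2.45]), 'wrist_torque': array([-0.37,  0.72, -0.01]), 'tool_pos': array([518.34, 198.82,  76.22]), 'opening': np.float64(12.67), 'grasp_force': np.float64(39.3)}
```

The bar is gripped (opening 12.7 mm, 39 N). Now the light tug, in small steps.

Call:
move_arm(
  increments=[
    [[0,0,0,0,-0.06,-0.1,1],[0,0,0,0,0,-0.1,1],[0,0,0,0,0.02,-0.1,1]],
  ],
  force=60,
)

```text
clock: 6.15
tool_pos: [519.2, 199.2, 79.2]
tool_rot: [0.0, 0.529, 0.848, 0.0]
ft_force: [-1.1, -0.1, -2.5]
opening: 11.8
grasp_force: 58.4
```

Call:
move_arm(
  increments=[
    [[0,0,0,0,0.02,-0.1,1],[0,0,0,0,0.03,-0.1,1],[0,0,0,0,0,0,1]],
  ],
)

```text
clock: 6.45
tool_pos: [519.9, 199.5, 81.4]
tool_rot: [0.0, 0.529, 0.848, 0.0]
ft_force: [-0.1, -0.2, -4.1]
opening: 11.8
grasp_force: 58.5
```

Call:
move_arm(
  increments=[
    [[0,0,0,0,0.02,-0.1,1],[0,0,0,0,0.03,-0.1,1],[0,0,0,0,0,0,1]],
  ],
)

```text
clock: 6.75
tool_pos: [520.6, 199.9, 83.5]
tool_rot: [0.0, 0.529, 0.848, 0.001]
ft_force: [2.5, 1.3, -4.1]
opening: 11.9
grasp_force: 58.4
```

Call:
move_arm(
  increments=[
    [[0,0,0,0,0.05,-0.1,1],[0,0,0,0,0.04,-0.1,1],[0,0,0,0,0,0,1]],
  ],
)

```text
clock: 7.05
tool_pos: [521.2, 200.2, 85.5]
tool_rot: [0.0, 0.529, 0.848, 0.0]
ft_force: [3.9, 1.1, -6.6]
opening: 11.6
grasp_force: 58.4
```

```bash
python3 - <<'E'
from h import *
fingers((284,312),(205,226)); s=read_state(); print(s['ft_force'],s['tool_pos'],s['opening'])
E
```

```text
205 [(286, 555, 227, 151), (288, 548, 227, 152), (290, 543, 222, 150), (292, 539, 213, 146), (294, 529, 219, 151), (300, 512, 204, 146), (302, 506, 201, 145), (304, 501, 194, 142), (306, 492, 199, 146), (308, 486, 195, 145)]
206 [(287, 552, 228, 148), (289, 546, 224, 146), (291, 541, 216, 143), (293, 533, 218, 145), (295, 528, 213, 144), (297, 538, 165, 116), (300, 512, 206, 142), (302, 505, 203, 142), (304, 501, 194, 138), (307, 491, 191, 138)]
207 [(288, 549, 225, 143), (290, 543, 220, 141), (292, 538, 214, 138), (294, 528, 221, 144), (296, 538, 176, 118), (298, 533, 169, 115), (300, 513, 203, 137), (302, 503, 209, 142)]
208 [(292, 539, 212, 133), (294, 530, 217, 137), (296, 525, 211, 135), (298, 532, 171, 112), (300, 513, 203, 133), (302, 502, 212, 139)]
209 [(292, 542, 205, 124), (294, 534, 207, 127), (296, 524, 213, 132), (298, 527, 186, 117), (300, 512, 206, 130), (302, 507, 198, 127)]
210 [(292, 542, 206, 121), (294, 533, 211, 125), (296, 525, 212, 128), (298, 524, 194, 118), (300, 510, 210, 129), (302, 505, 203, 126)]
211 [(292, 543, 204, 116), (294, 532, 213, 123), (296, 523
[... 592 characters left out ...]
, 205, 106)]
216 [(295, 527, 216, 105), (297, 516, 227, 113), (299, 506, 233, 118), (301, 509, 204, 101)]
217 [(295, 527, 217, 101), (297, 514, 232, 112), (299, 506, 235, 115), (305, 502, 182, 86)]
218 [(297, 512, 238, 112), (299, 504, 241, 115), (305, 500, 188, 85)]
219 [(297, 512, 239, 109), (299, 506, 235, 108)]
220 [(298, 508, 238, 105), (300, 501, 237, 105)]
221 [(298, 508, 239, 101), (300, 501, 238, 102)]
222 [(299, 505, 237, 97), (301, 501, 230, 93)]
223 [(299, 505, 239, 94), (301, 499, 234, 92)]
224 [(299, 506, 235, 87), (301, 499, 235, 88)]
225 [(299, 505, 238, 85), (301, 499, 236, 85)]
[ 3.69358774  2.61826599 -7.73849943] [521.20059786 200.17733812  85.46371253] 11.835549110619157
```

Call:
move_arm(
  increments=[
    [[0,0,0,0,0.07,-0.1,1],[0,0,0,0,0,0,1]],
  ],
)

```text
clock: 7.3
tool_pos: [521.7, 200.4, 87.0]
tool_rot: [0.0, 0.529, 0.848, 0.0]
ft_force: [0.6, 1.2, -1.5]
opening: 11.8
grasp_force: 58.4
```

Call:
move_arm(
  increments=[
    [[0,0,0,0,0.03,-0.1,1],[0,0,0,0,0.03,-0.1,1],[0,0,0,0,0.03,-0.1,1],[0,0,0,0,0,0,1]],
  ],
)

```text
clock: 7.7
tool_pos: [522.8, 200.9, 89.9]
tool_rot: [0.001, 0.529, 0.848, 0.001]
ft_force: [3.7, 2.6, -1.8]
opening: 11.6
grasp_force: 58.6
```

```bash
python3 - <<'E'
from h import *
fingers((294,312),(205,222)); s=read_state(); print(s['ft_force'],s['tool_pos'],s['opening'])
E
```

```text
205 [(294, 530, 216, 149), (296, 541, 168, 121), (298, 556, 106, 86), (300, 511, 207, 147), (302, 505, 204, 146), (304, 501, 194, 142)]
206 [(294, 529, 220, 147), (296, 539, 174, 121), (299, 517, 201, 139), (301, 507, 207, 144), (303, 503, 200, 141)]
207 [(294, 530, 218, 142), (296, 536, 182, 121), (298, 533, 170, 116), (300, 511, 208, 139), (302, 507, 198, 135)]
208 [(294, 532, 213, 135), (296, 535, 184, 119), (298, 527, 185, 120), (300, 511, 208, 136), (302, 506, 201, 132)]
209 [(294, 530, 216, 133), (296, 532, 192, 119), (298, 524, 194, 122), (300, 512, 205, 130), (302, 507, 198, 127)]
210 [(294, 532, 212, 126), (296, 529, 201, 121), (298, 523, 197, 120), (300, 511, 210, 129), (302, 506, 201, 124)]
211 [(294, 530, 218, 126), (296, 526, 210, 122), (298, 520, 206, 121), (300, 512, 206, 122), (302, 507, 199, 119), (304, 519, 143, 86)]
212 [(294, 529, 220, 123), (296, 524, 216, 122), (298, 519, 207, 118), (300, 512, 206, 118), (302, 506, 201, 116), (304, 516, 154, 88)]
213 [(294, 530, 218, 117), (296, 523, 216, 118), (299, 513, 214, 119), (301, 508, 207, 115), (303, 516, 162, 89)]
214
[... 338 characters left out ...]
 (300, 504, 229, 117), (302, 515, 178, 85), (304, 507, 178, 86)]
217 [(297, 511, 241, 118), (299, 505, 237, 117), (302, 512, 186, 86), (304, 505, 185, 87), (306, 499, 180, 85)]
218 [(295, 535, 197, 84), (298, 508, 238, 113), (300, 501, 237, 113), (302, 511, 190, 85), (304, 503, 191, 86), (306, 496, 190, 87)]
219 [(298, 507, 241, 110), (300, 502, 237, 109), (302, 508, 197, 85), (304, 501, 197, 86), (306, 493, 198, 88)]
220 [(298, 506, 244, 108), (300, 502, 235, 104), (304, 498, 206, 88), (306, 491, 203, 88)]
221 [(298, 509, 238, 101), (300, 503, 234, 99), (303, 499, 212, 87), (306, 489, 209, 87)]
[ 3.84301139  2.08083047 -2.20735118] [522.77484875 200.92774818  89.82408187] 11.718276805120718
```

The bar top rose from about 109 to 121 mm with only about 2 N of resistance, so the left lid is loose. I'll press it down.

Call:
move_arm(
  increments=[
    [[0,0,0,0,0.04,0.2,1],[0,0,0,0,-0.05,0.2,1],[0,0,0,0,-0.05,0.2,1],[0,0,0,0,-0.05,0.2,1],[0,0,0,0,-0.05,0.2,1],[0,0,0,0,-0.03,0.1,1],[0,0,0,0,0,0,1]],
  ],
  force=90,
)

```text
clock: 8.45
tool_pos: [518.9, 199.1, 78.4]
tool_rot: [-0.001, 0.529, 0.848, -0.001]
ft_force: [-5.7, -2.5, 5.9]
opening: 11.5
grasp_force: 70.2
```

Call:
move_arm(
  increments=[
    [[0,0,0,0,-0.08,0.1,1],[0,0,0,0,-0.03,0.1,1],[0,0,0,0,0,0,1]],
  ],
)

```text
clock: 8.75
tool_pos: [518.5, 198.9, 76.8]
tool_rot: [-0.0, 0.529, 0.848, -0.001]
ft_force: [-4.8, -1.8, 6.0]
opening: 11.3
grasp_force: 70.3
```

Call:
move_arm(
  increments=[
    [[0,0,0,0,-0.03,0.1,1],[0,0,0,0,0,0,1]],
  ],
)

```text
clock: 8.95
tool_pos: [518.2, 198.8, 75.9]
tool_rot: [-0.0, 0.529, 0.848, -0.001]
ft_force: [-4.5, -3.0, 6.4]
opening: 11.5
grasp_force: 70.4
```

Call:
move_arm(
  increments=[
    [[0,0,0,0,-0.06,0.1,1],[0,0,0,0,0,0,1]],
  ],
)

```text
clock: 9.15
tool_pos: [517.8, 198.5, 74.3]
tool_rot: [-0.0, 0.529, 0.848, -0.001]
ft_force: [-3.4, -0.8, 4.1]
opening: 11.4
grasp_force: 71.3
```

Call:
move_arm(
  increments=[
    [[0,0,0,0,-0.04,0.1,1],[0,0,0,0,0,0,1]],
  ],
)

```text
clock: 9.35
tool_pos: [517.6, 198.4, 73.5]
tool_rot: [-0.0, 0.529, 0.848, -0.001]
ft_force: [-3.8, -2.1, 7.4]
opening: 11.7
grasp_force: 71.6
```

Call:
move_arm(
  increments=[
    [[0,0,0,0,-0.03,0.1,1],[0,0,0,0,0,0,1]],
  ],
)

```text
clock: 9.55
tool_pos: [517.5, 198.3, 73.0]
tool_rot: [-0.0, 0.529, 0.848, -0.001]
ft_force: [-5.1, -2.4, 10.0]
opening: 11.8
grasp_force: 71.8
```

Call:
move_arm(
  increments=[
    [[0,0,0,0,-0.03,0.1,1],[0,0,0,0,0,0,1]],
  ],
)

```text
clock: 9.75
tool_pos: [517.4, 198.3, 72.5]
tool_rot: [-0.0, 0.529, 0.848, -0.0]
ft_force: [-5.7, -2.5, 12.4]
opening: 11.5
grasp_force: 72.1
```

Call:
move_arm(
  increments=[
    [[0,0,0,0,-0.03,0.1,1],[0,0,0,0,0,0,1]],
  ],
)

```text
clock: 9.95
tool_pos: [517.4, 198.3, 72.3]
tool_rot: [0.0, 0.529, 0.848, 0.0]
ft_force: [-6.8, -2.4, 16.8]
opening: 11.7
grasp_force: 72.8
```

Call:
move_arm(
  increments=[
    [[0,0,0,0,-0.03,0.1,1],[0,0,0,0,0,0,1]],
  ],
)

```text
clock: 10.15
tool_pos: [516.7, 197.9, 69.9]
tool_rot: [-0.0, 0.529, 0.848, -0.0]
ft_force: [-4.5, -1.3, 3.1]
opening: 10.9
grasp_force: 71.3
```

It snapped: the force dropped from 17 to 3 N with a 2.4 mm drop. I'll press on to a firm 20 N.

Call:
move_arm(
  increments=[
    [[0,0,0,0,-0.03,0.1,1],[0,0,0,0,-0.02,0.1,1],[0,0,0,0,0,0,1]],
  ],
)

```text
clock: 10.45
tool_pos: [516.1, 197.6, 67.3]
tool_rot: [-0.0, 0.529, 0.848, -0.001]
ft_force: [-3.6, -1.6, 6.7]
opening: 11.4
grasp_force: 71.8
```

Call:
move_arm(
  increments=[
    [[0,0,0,0,-0.03,0.1,1],[0,0,0,0,0,0,1]],
  ],
)

```text
clock: 10.65
tool_pos: [516.0, 197.6, 66.8]
tool_rot: [-0.0, 0.529, 0.848, -0.0]
ft_force: [-5.9, -2.8, 10.0]
opening: 11.5
grasp_force: 72.0
```

Call:
move_arm(
  increments=[
    [[0,0,0,0,-0.02,0.1,1],[0,0,0,0,0,0,1]],
  ],
)

```text
clock: 10.85
tool_pos: [515.9, 197.6, 66.4]
tool_rot: [-0.0, 0.529, 0.848, -0.0]
ft_force: [-6.7, -2.9, 13.4]
opening: 11.5
grasp_force: 72.4
```

Call:
move_arm(
  increments=[
    [[0,0,0,0,-0.03,0.1,1],[0,0,0,0,-0.03,0.1,1],[0,0,0,0,0,0,1]],
  ],
)

```text
clock: 11.15
tool_pos: [515.9, 197.5, 66.0]
tool_rot: [0.0, 0.529, 0.848, 0.0]
ft_force: [-9.1, -2.6, 21.9]
opening: 11.5
grasp_force: 73.4
```

Call:
move_arm(
  increments=[
    [[0,0,0,0,0,0.05,1],[0,0,0,0,0,0,1],[0,0,0,0,0,0,1]],
  ],
)

```text
clock: 11.45
tool_pos: [515.9, 197.6, 65.9]
tool_rot: [0.001, 0.529, 0.848, 0.001]
ft_force: [-9.4, -2.7, 26.6]
opening: 11.4
grasp_force: 73.9
```

Pressed firmly. Now back up and tug.

Call:
move_arm(
  increments=[
    [[0,0,0,0,0.03,-0.2,1],[0,0,0,0,0.03,-0.2,1],[0,0,0,0,0.03,-0.2,1],[0,0,0,0,0,0,1]],
  ],
)

```text
clock: 11.85
tool_pos: [516.4, 197.8, 68.7]
tool_rot: [-0.0, 0.529, 0.848, -0.0]
ft_force: [-3.6, -1.7, 4.5]
opening: 11.4
grasp_force: 71.4
```

Call:
move_arm(
  increments=[
    [[0,0,0,0,0.03,-0.1,1],[0,0,0,0,0.03,-0.1,1],[0,0,0,0,0,0,1]],
  ],
)

```text
clock: 12.15
tool_pos: [516.8, 198.0, 70.4]
tool_rot: [-0.0, 0.529, 0.848, -0.001]
ft_force: [-1.5, -0.7, 0.5]
opening: 11.7
grasp_force: 71.0
```

Call:
move_arm(
  increments=[
    [[0,0,0,0,0.03,-0.1,1],[0,0,0,0,0.02,-0.1,1],[0,0,0,0,0,0,1]],
  ],
)

```text
clock: 12.45
tool_pos: [517.3, 198.2, 72.3]
tool_rot: [-0.0, 0.529, 0.848, -0.0]
ft_force: [-2.5, -1.3, -4.1]
opening: 11.2
grasp_force: 70.5
```

Call:
move_arm(
  increments=[
    [[0,0,0,0,0.02,-0.1,1],[0,0,0,0,0,0,1]],
  ],
)

```text
clock: 12.65
tool_pos: [517.4, 198.3, 73.0]
tool_rot: [-0.0, 0.529, 0.848, -0.001]
ft_force: [-0.2, -0.5, -7.5]
opening: 11.8
grasp_force: 70.4
```

Call:
move_arm(
  increments=[
    [[0,0,0,0,0.02,-0.1,1],[0,0,0,0,0,0,1]],
  ],
)

```text
clock: 12.85
tool_pos: [517.6, 198.4, 73.7]
tool_rot: [-0.0, 0.529, 0.848, -0.001]
ft_force: [0.4, -0.8, -14.9]
opening: 11.4
grasp_force: 70.2
```

Call:
move_arm(
  increments=[
    [[0,0,0,0,0.01,-0.05,1],[0,0,0,0,0,0,1]],
  ],
)

```text
clock: 13.05
tool_pos: [517.7, 198.5, 74.3]
tool_rot: [-0.0, 0.529, 0.848, -0.001]
ft_force: [3.4, 0.2, -14.8]
opening: 11.3
grasp_force: 71.3
```

It holds at about 15 N. I'll ease to about 12 to 13 N and keep it steady.

Call:
move_arm(
  increments=[
    [[0,0,0,0,0,0.05,1],[0,0,0,0,0,0,1],[0,0,0,0,0,0,1]],
  ],
)

```text
clock: 13.35
tool_pos: [517.8, 198.5, 74.4]
tool_rot: [-0.0, 0.529, 0.848, -0.0]
ft_force: [2.1, -0.3, -18.5]
opening: 11.3
grasp_force: 70.9
```

Call:
move_arm(
  increments=[
    [[0,0,0,0,0,0,1],[0,0,0,0,0,0,1],[0,0,0,0,0,0,1],[0,0,0,0,0,0,1]],
  ],
)

```text
clock: 13.75
tool_pos: [517.8, 198.6, 74.6]
tool_rot: [-0.0, 0.529, 0.848, -0.0]
ft_force: [2.3, -0.5, -26.9]
opening: 11.4
grasp_force: 69.8
```

Call:
move_arm(
  increments=[
    [[0,0,0,0,0,0,1],[0,0,0,0,0,0,1],[0,0,0,0,0,0,1],[0,0,0,0,0,0,1]],
  ],
)

```text
clock: 14.15
tool_pos: [517.8, 198.5, 74.7]
tool_rot: [-0.0, 0.529, 0.848, -0.0]
ft_force: [1.9, -1.2, -18.7]
opening: 11.5
grasp_force: 71.6
```

The force drifts as the arm's hold integrates, so I need to ease off and balance it.

Call:
move_arm(
  increments=[
    [[0,0,0,0,-0.01,0.08,1],[0,0,0,0,0,0,1]],
  ],
)

```text
clock: 14.35
tool_pos: [517.8, 198.5, 74.3]
tool_rot: [-0.0, 0.529, 0.848, -0.0]
ft_force: [-1.0, -0.9, -19.6]
opening: 11.2
grasp_force: 70.8
```

```bash
python3 - <<'E'
from h import *
f=[]
for i in range(6):
    s=read_state(); f.append((round(s['clock'],2),*s['ft_force'].round(1),round(s['tool_pos'][2],2)))
    if i==2: fingers((294,312),(205,222))
print(f)
E
```

```text
205 [(294, 528, 222, 152), (296, 522, 218, 151), (303, 500, 207, 149), (305, 499, 188, 139), (307, 491, 191, 142), (309, 484, 190, 143), (311, 476, 190, 144)]
206 [(294, 531, 215, 144), (296, 524, 213, 145), (302, 505, 204, 143), (304, 498, 203, 143), (306, 494, 192, 138), (308, 485, 197, 142), (310, 480, 190, 139)]
207 [(294, 531, 214, 140), (296, 524, 214, 141), (302, 505, 205, 139), (304, 498, 203, 139), (306, 492, 199, 138), (308, 485, 196, 138), (310, 481, 189, 134)]
208 [(294, 531, 214, 136), (296, 523, 217, 139), (301, 509, 202, 133), (303, 501, 206, 136), (305, 497, 194, 131), (307, 490, 195, 132), (309, 483, 193, 132)]
209 [(294, 529, 219, 135), (296, 522, 218, 135), (298, 533, 169, 107), (300, 516, 194, 123), (302, 506, 203, 130), (304, 498, 204, 132)]
210 [(294, 530, 216, 129), (296, 524, 213, 128), (298, 531, 175, 106), (300, 517, 192, 118), (302, 506, 203, 126), (304, 500, 198, 124)]
211 [(294, 531, 216, 125), (296, 523, 216, 126), (298, 529, 181, 105), (300, 519, 186, 110), (302, 505, 206, 123), (304, 501, 195, 118)]
212 [(294, 532, 213, 119), (296, 525, 212, 120), (298
[... 861 characters left out ...]
(296, 524, 216, 93), (298, 511, 230, 104), (300, 502, 234, 108), (302, 506, 205, 90)]
220 [(296, 526, 211, 86), (299, 505, 237, 105), (301, 498, 237, 106)]
221 [(299, 505, 238, 101), (301, 499, 235, 100)]
[(14.35, np.float64(-1.0), np.float64(-0.9), np.float64(-19.6), np.float64(74.33)), (14.35, np.float64(-1.0), np.float64(-0.9), np.float64(-19.6), np.float64(74.33)), (14.35, np.float64(-1.0), np.float64(-0.9), np.float64(-19.6), np.float64(74.33)), (14.4, np.float64(-0.5), np.float64(-0.1), np.float64(-19.7), np.float64(74.38)), (14.4, np.float64(-0.5), np.float64(-0.1), np.float64(-19.7), np.float64(74.38)), (14.4, np.float64(-0.5), np.float64(-0.1), np.float64(-19.7), np.float64(74.38))]
```

The bar top stays at about 107 mm, so the left lid is caught. I'll ease the tug to around 12 to 13 N and hold it there.

Call:
move_arm(
  increments=[
    [[0,0,0,0,0,0.1,1],[0,0,0,0,0,0.05,1]],
  ],
)

```text
clock: 14.6
tool_pos: [517.5, 198.4, 73.4]
tool_rot: [-0.0, 0.529, 0.848, -0.0]
ft_force: [-3.7, -2.1, -8.5]
opening: 11.3
grasp_force: 72.5
```

Call:
move_arm(
  increments=[
    [[0,0,0,0,0,0.02,1],[0,0,0,0,0,0.02,1]],
  ],
)

```text
clock: 14.8
tool_pos: [517.5, 198.4, 73.1]
tool_rot: [-0.0, 0.529, 0.848, -0.0]
ft_force: [-4.7, -3.0, -7.0]
opening: 11.7
grasp_force: 72.5
```

Call:
move_arm(
  increments=[
    [[0,0,0,0,0,0,1],[0,0,0,0,0,0,1]],
  ],
)

```text
clock: 15.0
tool_pos: [517.5, 198.4, 73.1]
tool_rot: [-0.0, 0.529, 0.848, -0.0]
ft_force: [-4.9, -3.3, -7.3]
opening: 11.8
grasp_force: 72.4
```

Call:
move_arm(
  increments=[
    [[0,0,0,0,-0.05,-0.08,1],[0,0,0,0,0,0,1]],
  ],
)

```text
clock: 15.2
tool_pos: [517.6, 198.4, 73.4]
tool_rot: [0.0, 0.529, 0.848, 0.0]
ft_force: [-3.7, -1.2, -10.6]
opening: 11.2
grasp_force: 72.2
```

Call:
move_arm(
  increments=[
    [[0,0,0,0,0,0,1],[0,0,0,0,0,0,1]],
  ],
)

```text
clock: 15.4
tool_pos: [517.5, 198.4, 73.2]
tool_rot: [0.0, 0.529, 0.848, 0.0]
ft_force: [-4.0, -2.0, -6.6]
opening: 11.6
grasp_force: 72.7
```

Call:
move_arm(
  increments=[
    [[0,0,0,0,0,0,1],[0,0,0,0,0,0,1]],
  ],
)

```text
clock: 15.6
tool_pos: [517.5, 198.4, 73.2]
tool_rot: [0.0, 0.529, 0.848, -0.0]
ft_force: [-3.5, -2.0, -6.9]
opening: 11.2
grasp_force: 72.8
```

Call:
move_arm(
  increments=[
    [[0,0,0,0,0,0,1],[0,0,0,0,0,0,1]],
  ],
)

```text
clock: 15.8
tool_pos: [517.5, 198.4, 73.1]
tool_rot: [0.0, 0.529, 0.848, -0.0]
ft_force: [-5.0, -2.0, -8.0]
opening: 11.6
grasp_force: 72.3
```

Call:
move_arm(
  increments=[
    [[0,0,0,0,0,0,1],[0,0,0,0,0,0,1]],
  ],
)

```text
clock: 16.0
tool_pos: [517.5, 198.4, 73.1]
tool_rot: [0.0, 0.529, 0.848, -0.0]
ft_force: [-3.7, -1.5, -8.6]
opening: 11.5
grasp_force: 72.4
```

Call:
move_arm(
  increments=[
    [[0,0,0,0,0,-0.05,1],[0,0,0,0,0,0,1],[0,0,0,0,0,0,1]],
  ],
)

```text
clock: 16.3
tool_pos: [517.6, 198.4, 73.3]
tool_rot: [0.0, 0.529, 0.848, -0.0]
ft_force: [-3.8, -1.4, -14.7]
opening: 11.6
grasp_force: 71.6
```

Call:
move_arm(
  increments=[
    [[0,0,0,0,0,0,1],[0,0,0,0,0,0,1]],
  ],
)

```text
clock: 16.5
tool_pos: [517.6, 198.4, 73.4]
tool_rot: [0.0, 0.529, 0.848, -0.0]
ft_force: [-3.3, -2.9, -11.0]
opening: 11.4
grasp_force: 72.3
```

Call:
move_arm(
  increments=[
    [[0,0,0,0,0,0,1],[0,0,0,0,0,0,1]],
  ],
)

```text
clock: 16.7
tool_pos: [517.6, 198.4, 73.4]
tool_rot: [0.0, 0.529, 0.848, 0.0]
ft_force: [-3.8, -0.9, -14.6]
opening: 11.1
grasp_force: 71.6
```

Call:
move_arm(
  increments=[
    [[0,0,0,0,0,0,1],[0,0,0,0,0,0,1]],
  ],
)

```text
clock: 16.9
tool_pos: [517.6, 198.4, 73.5]
tool_rot: [0.0, 0.529, 0.848, 0.0]
ft_force: [-2.5, -0.4, -12.3]
opening: 11.4
grasp_force: 71.8
```

Call:
move_arm(
  increments=[
    [[0,0,0,0,0,0.01,1],[0,0,0,0,0,0,1],[0,0,0,0,0,0,1]],
  ],
)

```text
clock: 17.2
tool_pos: [517.6, 198.4, 73.4]
tool_rot: [0.0, 0.529, 0.848, 0.0]
ft_force: [-1.9, -1.6, -12.8]
opening: 11.3
grasp_force: 72.0
```

Call:
move_arm(
  increments=[
    [[0,0,0,0,0,0,1],[0,0,0,0,0,0,1]],
  ],
)

```text
clock: 17.4
tool_pos: [517.5, 198.4, 73.4]
tool_rot: [0.0, 0.529, 0.848, 0.0]
ft_force: [-2.4, -1.7, -15.0]
opening: 11.5
grasp_force: 71.6
```

Left held for about 1 s at 11 to 15 N. Releasing, and heading for the right pull.

Call:
move_arm(
  increments=[
    [[0,0,0,0,0,0.1,1],[0,0,0,0,0,0.05,1.5],[0,0,0,0,0,0,2.5],[0,0,0,0,0,0,4.5],[0,0,0,0,0,0,4.5],[0,0,0,0,0,-1,4.5],[0,0,0,0,0,-2,4.5],[0,0,0,0,0,-3,4.5],[0,0,0,0,0,-2,4.5],[0,0,0,0,0,0,4.5]],
  ],
  force=20,
)

```text
clock: 18.4
tool_pos: [520.1, 199.3, 156.0]
tool_rot: [0.003, 0.529, 0.848, 0.004]
ft_force: [-0.4, 0.0, -0.1]
opening: 44.8
grasp_force: 0.0
```

Call:
move_arm(
  increments=[
    [[0,0,0.126,0,0,0,4.5],[0,0,0.126,0,0,0,4.5],[0,0,0.126,-2,0,0,4.5],[0,0,0.126,-4,0.5,0,4.5],[0,0,0,-5,1,0,4.5],[0,0,0,-5,1,0,4.5],[0,0,0,-5,1,0,4.5],[0,0,0,-4,0.5,0,4.5],[0,0,0,-3,0,0,4.5],[0,0,0,0,0,0,4.5]],
  ],
)

```text
clock: 19.4
tool_pos: [553.1, -82.7, 151.4]
tool_rot: [0.0, 0.726, 0.688, -0.001]
ft_force: [-0.4, -0.2, 0.3]
opening: 45.3
grasp_force: 0.0
```

```bash
python3 - <<'E'
from h import *
plan([551,-102,115],-2.6); s=read_state();print(s['opening'])
d=shot('side','s20.png'); X=cloud(d)
for c in((521,199),(553,-103)):
    m=(X[...,2]>90)&(X[...,2]<116)&(np.hypot(X[...,0]-c[0],X[...,1]-c[1])<50); q=X[m]; i=np.argwhere(m)
    print(len(q),q.min(0).round(),q.max(0).round(),i.min(0),i.max(0))
m=(X[...,2]>116)&(X[...,2]<250)&(np.hypot(X[...,0]-553,X[...,1]+103)<100); print(np.argwhere(m).min(0),np.argwhere(m).max(0))
r1=np.argwhere(m)[:,0].max()
for r in range(r1-8,r1+1): u=np.where(m[r])[0]; print(r,[(int(k),*X[r,k].round().astype(int).tolist()) for k in u])
E
```

```text
turn [-0.     0.001 -0.008] shift cm (cur axes) [-1.93 -0.11  3.64] goal axes [-1.94 -0.12  3.64] [553.1 -82.7 151.4] [-0.4 -0.2  0.3]
45.33353730775302
57 [495. 163.  91.] [543. 240. 106.] [209 296] [223 302]
46 [ 545. -144.   90.] [560. -55. 115.] [174 311] [185 319]
[147 298] [168 328]
160 [(305, 590, -82, 193), (306, 581, -69, 199), (307, 577, -71, 199), (308, 578, -87, 193), (318, 529, -67, 206), (319, 526, -72, 205), (320, 522, -71, 206), (321, 517, -69, 207)]
161 [(305, 588, -78, 190), (306, 582, -72, 193), (307, 578, -73, 194), (308, 580, -91, 187), (318, 531, -72, 200), (319, 528, -77, 198), (320, 523, -74, 200), (321, 522, -86, 195)]
162 [(305, 590, -82, 184), (306, 580, -67, 191), (307, 578, -74, 189), (308, 577, -84, 185), (318, 528, -64, 199), (319, 527, -75, 194), (320, 523, -74, 195), (321, 522, -85, 191)]
163 [(305, 589, -80, 181), (306, 581, -69, 186), (307, 580, -79, 182), (308, 578, -85, 180), (318, 529, -68, 193), (319, 528, -77, 190), (320, 522, -73, 192), (321, 520, -79, 189)]
164 [(305, 589, -78, 177), (306, 584, -76, 178), (307, 579, -76, 179), (308, 577, -82, 177), (318, 530, -72, 187), (319, 527, -73, 187), (320, 522, -71, 188), (321, 520, -80, 185)]
165 [(305, 588, -77, 173), (306, 582, -70, 177), (307, 579, -75, 175), (308, 579, -87, 170), (318, 531, -72, 182), (319, 526, -70, 184), (320, 524, -79, 180), (321, 521, -84, 179)]
166 [(306, 582, -71, 172), (307, 579, -74, 171), (308, 577, -83, 167), (318, 529, -67, 180), (319, 527, -74, 178), (320, 522, -72, 179), (321, 520, -79, 176)]
167 [(307, 578, -73, 167), (318, 530, -70, 174), (319, 526, -72, 174), (320, 521, -70, 175)]
168 [(318, 531, -73, 169), (319, 527, -73, 169)]
```

Fingers: midpoint x≈554, y≈-83, tips z≈170. Bar: centre ≈ (553,-101), top ≈ 112. The left bar rests at its caught height. I'll shift -1.9 cm along the bar and go down partway.

Call:
move_arm(
  increments=[
    [[0,0,-0.008,-1.9,-0.05,0,4.5],[0,0,0,0,0,2,4.5],[0,0,0,0,0,2,4.5],[0,0,0,0,0,1,4.5],[0,0,0,0,0,0.5,4.5],[0,0,0,0,0,0,4.5]],
  ],
)

```text
clock: 20.05
tool_pos: [551.8, -97.5, 96.5]
tool_rot: [-0.0, 0.721, 0.693, -0.0]
ft_force: [0.3, -0.5, -0.3]
opening: 45.1
grasp_force: 0.0
```

```bash
python3 - <<'E'
from h import *
plan([554,-102,79],-2.6)
d=shot('side','s21.png'); X=cloud(d)
m=(X[...,2]>86)&(X[...,2]<150)&(np.hypot(X[...,0]-553,X[...,1]+103)<60)
for r in range(165,188): u=np.where(m[r])[0]; print(r,[(int(k),*X[r,k].round().astype(int).tolist()) for k in u])
E
```

```text
turn [-0.001 -0.     0.005] shift cm (cur axes) [-0.44  0.24  1.75] goal axes [-0.44  0.24  1.75] [551.8 -97.5  96.5] [ 0.3 -0.5 -0.3]
165 []
166 []
167 []
168 []
169 [(308, 582, -96, 148), (309, 579, -102, 145), (310, 578, -112, 142)]
170 [(306, 588, -87, 146), (307, 584, -88, 146), (308, 579, -88, 147), (309, 578, -98, 143), (310, 579, -115, 136)]
171 [(306, 590, -93, 139), (307, 583, -87, 142), (308, 578, -86, 143), (309, 577, -94, 140), (310, 577, -107, 135), (319, 531, -90, 148), (322, 518, -89, 150)]
172 [(306, 589, -89, 136), (307, 586, -95, 134), (308, 579, -86, 139), (309, 576, -93, 136), (310, 577, -109, 129), (319, 529, -83, 147), (320, 525, -82, 147), (321, 521, -85, 147), (322, 519, -94, 143)]
173 [(306, 590, -92, 130), (307, 584, -88, 132), (308, 580, -90, 132), (309, 575, -90, 133), (310, 579, -113, 123), (319, 530, -85, 141), (320, 526, -88, 140), (321, 523, -92, 139), (322, 517, -87, 142)]
174 [(306, 590, -93, 125), (307, 583, -87, 128), (308, 579, -87, 129), (309, 578, -97, 125), (310, 576, -106, 121), (317, 555, -139, 110), (318, 548, -131, 114), (319, 531, -88, 13
[... 1004 characters left out ...]
 (321, 522, -87, 118)]
179 [(313, 555, -80, 112), (314, 552, -87, 109), (315, 549, -90, 108), (316, 548, -100, 104), (318, 548, -129, 91), (319, 530, -86, 113), (320, 526, -86, 114)]
180 [(312, 557, -73, 110), (314, 548, -72, 112), (315, 547, -84, 107)]
181 [(311, 559, -66, 108), (312, 553, -61, 112), (313, 550, -65, 110), (314, 548, -73, 107), (315, 546, -81, 104)]
182 [(311, 557, -59, 107), (312, 553, -62, 107), (313, 547, -54, 111), (314, 546, -67, 105)]
183 [(311, 558, -62, 101), (312, 556, -69, 99), (313, 550, -66, 100)]
184 [(311, 560, -69, 93), (312, 554, -64, 96), (313, 550, -65, 96)]
185 [(312, 555, -66, 91), (313, 550, -65, 92)]
186 [(312, 553, -62, 88), (313, 550, -64, 87)]
187 []
```

Tips are at z≈114 straddling the bar, whose top is about 111 and centre about (552,-99). Down 20 mm and close gently.

Call:
move_arm(
  increments=[
    [[0,0,0,0,-0.12,0.7,4.5],[0,0,0,0,0,0.7,4.5],[0,0,0,0,0,0.6,4.5],[0,0,0,0,0,0,4.5],[0,0,0,0,0,0,3],[0,0,0,0,0,0,2.2],[0,0,0,0,0,0,1.8],[0,0,0,0,0,0,1.5]],
  ],
  force=20,
)

```text
clock: 20.9
tool_pos: [550.9, -98.2, 77.1]
tool_rot: [0.0, 0.721, 0.692, 0.0]
ft_force: [-0.2, 0.3, 0.4]
opening: 15.0
grasp_force: 0.0
```

Call:
move_arm(
  increments=[
    [[0,0,0,0,0,-0.02,1.4],[0,0,0,0,0,-0.03,1.3],[0,0,0,0,0,-0.05,1.2],[0,0,0,0,0,-0.05,1],[0,0,0,0,0,0,1]],
  ],
  force=60,
)

```text
clock: 21.4
tool_pos: [551.3, -98.2, 78.5]
tool_rot: [0.0, 0.722, 0.692, 0.0]
ft_force: [2.4, 0.0, -2.7]
opening: 11.8
grasp_force: 58.5
```

Gripped with no downward push. Now the light tug on the right lid.

Call:
move_arm(
  increments=[
    [[0,0,0,0,0.03,-0.1,1],[0,0,0,0,0.03,-0.1,1],[0,0,0,0,0,0,1]],
  ],
  force=75,
)

```text
clock: 21.7
tool_pos: [552.0, -98.2, 80.5]
tool_rot: [0.001, 0.721, 0.692, 0.0]
ft_force: [4.4, 0.5, -4.9]
opening: 11.7
grasp_force: 71.4
```

Call:
move_arm(
  increments=[
    [[0,0,0,0,0.03,-0.1,1],[0,0,0,0,0,0,1]],
  ],
)

```text
clock: 21.9
tool_pos: [552.3, -98.3, 81.5]
tool_rot: [0.001, 0.721, 0.692, 0.0]
ft_force: [5.2, 0.8, -5.1]
opening: 11.2
grasp_force: 71.3
```

Call:
move_arm(
  increments=[
    [[0,0,0,0,0.03,-0.1,1],[0,0,0,0,0,0,1]],
  ],
)

```text
clock: 22.1
tool_pos: [552.6, -98.3, 82.4]
tool_rot: [0.001, 0.721, 0.692, 0.0]
ft_force: [5.6, -0.6, -5.1]
opening: 11.3
grasp_force: 71.3
```

Call:
move_arm(
  increments=[
    [[0,0,0,0,0.1,-0.1,1],[0,0,0,0,0,0,1]],
  ],
)

```text
clock: 22.3
tool_pos: [552.9, -98.3, 83.2]
tool_rot: [-0.0, 0.721, 0.692, -0.0]
ft_force: [4.2, -0.4, -4.6]
opening: 11.7
grasp_force: 71.3
```

Call:
move_arm(
  increments=[
    [[0,0,0,0,0.06,-0.1,1],[0,0,0,0,0,0,1]],
  ],
)

```text
clock: 22.5
tool_pos: [553.3, -98.3, 84.2]
tool_rot: [-0.0, 0.721, 0.692, -0.0]
ft_force: [5.1, -0.0, -6.1]
opening: 11.7
grasp_force: 71.2
```

Call:
move_arm(
  increments=[
    [[0,0,0,0,0.03,-0.1,1],[0,0,0,0,0,0,1]],
  ],
)

```text
clock: 22.7
tool_pos: [553.7, -98.3, 85.3]
tool_rot: [-0.0, 0.721, 0.692, -0.0]
ft_force: [3.7, -0.8, -6.4]
opening: 11.5
grasp_force: 71.2
```

Call:
move_arm(
  increments=[
    [[0,0,0,0,0.05,-0.1,1],[0,0,0,0,0,0,1]],
  ],
)

```text
clock: 22.9
tool_pos: [554.1, -98.3, 86.2]
tool_rot: [-0.0, 0.721, 0.692, -0.0]
ft_force: [4.5, -1.3, -6.0]
opening: 11.5
grasp_force: 71.1
```

Call:
move_arm(
  increments=[
    [[0,0,0,0,0.05,-0.1,1],[0,0,0,0,0,0,1]],
  ],
)

```text
clock: 23.1
tool_pos: [554.5, -98.4, 87.1]
tool_rot: [-0.0, 0.721, 0.692, -0.0]
ft_force: [4.7, -2.2, -7.2]
opening: 11.7
grasp_force: 71.1
```

Call:
move_arm(
  increments=[
    [[0,0,0,0,0.05,-0.1,1],[0,0,0,0,0,0,1]],
  ],
)

```text
clock: 23.3
tool_pos: [554.9, -98.3, 88.2]
tool_rot: [-0.0, 0.721, 0.692, -0.0]
ft_force: [5.0, -2.5, -7.3]
opening: 11.5
grasp_force: 71.0
```

Call:
move_arm(
  increments=[
    [[0,0,0,0,0.05,-0.1,1],[0,0,0,0,0.05,-0.1,1],[0,0,0,0,0,0,1]],
  ],
)

```text
clock: 23.6
tool_pos: [556.3, -98.4, 91.4]
tool_rot: [0.0, 0.721, 0.692, 0.0]
ft_force: [0.6, -1.1, -1.0]
opening: 11.5
grasp_force: 70.7
```

```bash
python3 - <<'E'
from h import *
s=read_state();print(s['ft_force'],s['tool_pos'])
d=shot('side','s22.png'); X=cloud(d)
for lo,hi in((-150,-118),(-85,-55)):
    m=(X[...,2]>95)&(X[...,2]<135)&(abs(X[...,0]-553)<14)&(X[...,1]>lo)&(X[...,1]<hi)
    m[:165]=0
    print(X[m][:14].round().astype(int).tolist())
E
```

```text
[ 0.55233256 -1.12856654 -1.04602925] [556.30854141 -98.4016957   91.38341931]
[]
[[551, -82, 135], [547, -83, 130], [560, -83, 124], [556, -83, 125], [547, -84, 125], [561, -72, 124], [556, -71, 125], [554, -79, 122], [547, -83, 121], [563, -64, 123], [559, -65, 123], [557, -73, 120], [552, -73, 120], [565, -59, 120]]
```

The right bar rose about 13 mm (112 to 124) with a small force, so it is loose too. Pressing it down.

Call:
move_arm(
  increments=[
    [[0,0,0,0,-0.05,0.2,1],[0,0,0,0,-0.05,0.2,1],[0,0,0,0,-0.05,0.2,1],[0,0,0,0,-0.05,0.2,1],[0,0,0,0,-0.05,0.2,1],[0,0,0,0,-0.05,0.2,1],[0,0,0,0,-0.05,0.2,1],[0,0,0,0,0,0,1]],
  ],
)

```text
clock: 24.45
tool_pos: [550.5, -98.1, 76.1]
tool_rot: [-0.002, 0.721, 0.693, -0.002]
ft_force: [-5.7, -1.4, 3.0]
opening: 11.2
grasp_force: 72.4
```

Call:
move_arm(
  increments=[
    [[0,0,0,0,-0.05,0.1,1],[0,0,0,0,-0.03,0.1,1],[0,0,0,0,0,0,1]],
  ],
)

```text
clock: 24.75
tool_pos: [550.0, -98.1, 74.4]
tool_rot: [-0.001, 0.721, 0.692, -0.001]
ft_force: [-5.7, -1.4, 3.8]
opening: 11.4
grasp_force: 72.5
```

Call:
move_arm(
  increments=[
    [[0,0,0,0,-0.03,0.1,1],[0,0,0,0,0,0,1]],
  ],
)

```text
clock: 24.95
tool_pos: [549.7, -98.1, 73.6]
tool_rot: [-0.001, 0.721, 0.692, -0.001]
ft_force: [-6.3, -0.9, 4.8]
opening: 11.8
grasp_force: 72.7
```

Call:
move_arm(
  increments=[
    [[0,0,0,0,-0.03,0.1,1],[0,0,0,0,0,0,1]],
  ],
)

```text
clock: 25.15
tool_pos: [549.5, -98.1, 72.9]
tool_rot: [-0.001, 0.721, 0.692, -0.001]
ft_force: [-5.1, -0.4, 7.4]
opening: 11.3
grasp_force: 72.8
```

Call:
move_arm(
  increments=[
    [[0,0,0,0,-0.04,0.1,1],[0,0,0,0,0,0,1]],
  ],
)

```text
clock: 25.35
tool_pos: [549.4, -98.1, 72.4]
tool_rot: [-0.001, 0.721, 0.692, -0.001]
ft_force: [-6.9, -0.6, 9.8]
opening: 11.9
grasp_force: 73.1
```

Call:
move_arm(
  increments=[
    [[0,0,0,0,-0.04,0.1,1],[0,0,0,0,0,0,1]],
  ],
)

```text
clock: 25.55
tool_pos: [549.2, -98.1, 71.9]
tool_rot: [-0.001, 0.721, 0.692, -0.001]
ft_force: [-6.5, -1.0, 11.6]
opening: 11.7
grasp_force: 73.4
```

Call:
move_arm(
  increments=[
    [[0,0,0,0,-0.03,0.1,1],[0,0,0,0,0,0,1]],
  ],
)

```text
clock: 25.75
tool_pos: [549.2, -98.1, 71.3]
tool_rot: [-0.0, 0.721, 0.692, -0.0]
ft_force: [-8.1, -0.2, 15.7]
opening: 12.1
grasp_force: 73.7
```

Call:
move_arm(
  increments=[
    [[0,0,0,0,-0.03,0.1,1],[0,0,0,0,0,0,1]],
  ],
)

```text
clock: 25.95
tool_pos: [549.1, -98.1, 70.9]
tool_rot: [-0.0, 0.721, 0.692, -0.0]
ft_force: [-9.5, -0.4, 16.5]
opening: 11.3
grasp_force: 73.9
```

Call:
move_arm(
  increments=[
    [[0,0,0,0,-0.05,0.06,1],[0,0,0,0,0,0,1]],
  ],
)

```text
clock: 26.15
tool_pos: [549.0, -98.1, 70.8]
tool_rot: [0.0, 0.721, 0.692, 0.0]
ft_force: [-7.5, -1.1, 20.7]
opening: 11.5
grasp_force: 74.4
```

Call:
move_arm(
  increments=[
    [[0,0,0,0,-0.05,0.06,1],[0,0,0,0,0,0,1]],
  ],
)

```text
clock: 26.35
tool_pos: [549.1, -98.1, 70.7]
tool_rot: [0.001, 0.721, 0.692, 0.001]
ft_force: [-8.7, -0.5, 22.7]
opening: 11.4
grasp_force: 74.7
```

Call:
move_arm(
  increments=[
    [[0,0,0,0,-0.03,0.06,1],[0,0,0,0,0,0,1]],
  ],
)

```text
clock: 26.55
tool_pos: [548.4, -98.0, 68.9]
tool_rot: [0.001, 0.721, 0.692, 0.0]
ft_force: [-4.8, -0.3, 7.4]
opening: 11.5
grasp_force: 72.9
```

Call:
move_arm(
  increments=[
    [[0,0,0,0,0,0.03,1],[0,0,0,0,0,0,1]],
  ],
)

```text
clock: 26.75
tool_pos: [548.1, -98.0, 67.5]
tool_rot: [0.0, 0.721, 0.692, -0.0]
ft_force: [-4.8, -0.5, 6.7]
opening: 11.8
grasp_force: 73.0
```

It snapped: the force dropped from 23 to 7 N and the bar fell about 3 mm. Pressing on to a firm 20 N.

Call:
move_arm(
  increments=[
    [[0,0,0,0,-0.03,0.1,1],[0,0,0,0,-0.03,0.1,1],[0,0,0,0,0,0,1]],
  ],
)

```text
clock: 27.05
tool_pos: [547.3, -98.0, 64.8]
tool_rot: [-0.0, 0.721, 0.692, -0.0]
ft_force: [-2.7, -0.6, 6.5]
opening: 11.7
grasp_force: 74.2
```

Call:
move_arm(
  increments=[
    [[0,0,0,0,-0.03,0.1,1],[0,0,0,0,0,0,1]],
  ],
)

```text
clock: 27.25
tool_pos: [547.2, -98.0, 64.2]
tool_rot: [-0.0, 0.721, 0.692, -0.0]
ft_force: [-3.2, -0.3, 8.1]
opening: 11.5
grasp_force: 74.5
```

Call:
move_arm(
  increments=[
    [[0,0,0,0,-0.03,0.1,1],[0,0,0,0,0,0,1]],
  ],
)

```text
clock: 27.45
tool_pos: [547.2, -98.0, 64.0]
tool_rot: [0.0, 0.721, 0.692, -0.0]
ft_force: [-5.1, 0.4, 13.6]
opening: 11.8
grasp_force: 75.0
```

Call:
move_arm(
  increments=[
    [[0,0,0,0,-0.03,0.1,1],[0,0,0,0,0,0,1]],
  ],
)

```text
clock: 27.65
tool_pos: [547.2, -98.0, 63.9]
tool_rot: [0.0, 0.721, 0.692, 0.0]
ft_force: [-6.0, -0.1, 17.9]
opening: 11.9
grasp_force: 75.5
```

Call:
move_arm(
  increments=[
    [[0,0,0,0,-0.03,0.1,1],[0,0,0,0,0,0.02,1],[0,0,0,0,0,0,1]],
  ],
)

```text
clock: 27.95
tool_pos: [547.2, -98.0, 63.8]
tool_rot: [0.001, 0.721, 0.692, 0.001]
ft_force: [-7.7, 1.2, 25.6]
opening: 11.7
grasp_force: 76.2
```

Call:
move_arm(
  increments=[
    [[0,0,0,0,0.03,-0.2,1],[0,0,0,0,0.03,-0.2,1],[0,0,0,0,0.03,-0.2,1],[0,0,0,0,0,0,1]],
  ],
)

```text
clock: 28.35
tool_pos: [547.5, -98.0, 65.8]
tool_rot: [-0.0, 0.721, 0.692, -0.0]
ft_force: [-1.0, -1.6, -0.0]
opening: 11.5
grasp_force: 73.5
```

Call:
move_arm(
  increments=[
    [[0,0,0,0,0.03,-0.1,1],[0,0,0,0,0.03,-0.1,1],[0,0,0,0,0,0,1]],
  ],
)

```text
clock: 28.65
tool_pos: [548.0, -98.0, 67.5]
tool_rot: [-0.001, 0.721, 0.693, -0.001]
ft_force: [-0.7, -1.2, -3.8]
opening: 11.2
grasp_force: 73.1
```

Call:
move_arm(
  increments=[
    [[0,0,0,0,0.03,-0.1,1],[0,0,0,0,0.02,-0.1,1],[0,0,0,0,0,0,1]],
  ],
)

```text
clock: 28.95
tool_pos: [548.6, -98.0, 69.8]
tool_rot: [-0.0, 0.721, 0.692, -0.0]
ft_force: [-0.2, -1.8, -5.5]
opening: 11.1
grasp_force: 72.9
```

Call:
move_arm(
  increments=[
    [[0,0,0,0,0.02,-0.1,1],[0,0,0,0,0,0,1]],
  ],
)

```text
clock: 29.15
tool_pos: [548.7, -98.0, 70.4]
tool_rot: [-0.0, 0.721, 0.692, -0.0]
ft_force: [0.1, -2.3, -11.9]
opening: 11.3
grasp_force: 72.3
```

Call:
move_arm(
  increments=[
    [[0,0,0,0,0.02,-0.1,1],[0,0,0,0,0,0,1]],
  ],
)

```text
clock: 29.35
tool_pos: [548.9, -98.0, 71.1]
tool_rot: [-0.001, 0.721, 0.692, -0.0]
ft_force: [2.7, -3.5, -11.7]
opening: 11.6
grasp_force: 72.9
```

It holds at about 12 N. Now I'll counter the drift and keep it steady.

Call:
move_arm(
  increments=[
    [[0,0,0,0,0,0.05,1],[0,0,0,0,0,0.03,1]],
  ],
)

```text
clock: 29.55
tool_pos: [548.8, -98.0, 70.9]
tool_rot: [-0.001, 0.721, 0.692, -0.0]
ft_force: [0.8, -1.5, -13.6]
opening: 11.6
grasp_force: 72.5
```

Call:
move_arm(
  increments=[
    [[0,0,0,0,0,0.02,1],[0,0,0,0,0,0.01,1]],
  ],
)

```text
clock: 29.75
tool_pos: [548.9, -98.0, 70.9]
tool_rot: [-0.0, 0.721, 0.692, -0.0]
ft_force: [1.0, -2.5, -13.1]
opening: 11.1
grasp_force: 72.4
```

Call:
move_arm(
  increments=[
    [[0,0,0,0,0,0,1],[0,0,0,0,0,0,1]],
  ],
)

```text
clock: 29.95
tool_pos: [548.9, -98.0, 70.9]
tool_rot: [-0.0, 0.721, 0.692, -0.0]
ft_force: [-0.4, -2.2, -13.2]
opening: 11.6
grasp_force: 72.4
```

Steady at about 13 N. Holding on a bit longer.

Call:
move_arm(
  increments=[
    [[0,0,0,0,0,0,1],[0,0,0,0,0,0,1]],
  ],
)

```text
clock: 30.15
tool_pos: [548.9, -98.0, 70.9]
tool_rot: [-0.0, 0.721, 0.692, -0.0]
ft_force: [-1.0, -1.6, -12.4]
opening: 11.7
grasp_force: 72.4
```

Call:
move_arm(
  increments=[
    [[0,0,0,0,0,0,1],[0,0,0,0,0,0,1],[0,0,0,0,0,0,1]],
  ],
)

```text
clock: 30.45
tool_pos: [548.9, -98.0, 70.9]
tool_rot: [-0.0, 0.721, 0.692, -0.0]
ft_force: [-3.2, -1.7, -12.8]
opening: 11.3
grasp_force: 72.5
```

Call:
move_arm(
  increments=[
    [[0,0,0,0,0,0.02,1],[0,0,0,0,0,0,1],[0,0,0,0,0,0,1]],
  ],
)

```text
clock: 30.75
tool_pos: [548.9, -98.0, 70.8]
tool_rot: [-0.0, 0.721, 0.692, -0.0]
ft_force: [-2.4, -2.3, -13.5]
opening: 11.5
grasp_force: 72.2
```

Held for over 1 s at 12 to 13.5 N. Releasing and retreating.

Call:
move_arm(
  increments=[
    [[0,0,0,0,0,0.1,1],[0,0,0,0,0,0.03,1.5],[0,0,0,0,0,0,2.5],[0,0,0,0,0,0,4.5],[0,0,0,0,0,0,4.5],[0,0,0,0,0,-1,4.5],[0,0,0,0,0,-2,4.5],[0,0,0,0,0,-4,4.5],[0,0,0,0,0,-4,4.5],[0,0,0,0,0,0,4.5]],
  ],
  force=20,
)

```text
clock: 31.75
tool_pos: [553.5, -98.8, 186.7]
tool_rot: [0.006, 0.721, 0.692, 0.004]
ft_force: [1.0, -0.0, -0.0]
opening: 45.1
grasp_force: 0.0
```

```bash
python3 - <<'E'
from h import *
s=read_state();print(s['ft_force'],s['tool_pos'],s['opening'])
d=shot('side'); X=cloud(d)
for c in((521,199),(553,-103)):
    m=(X[...,2]>88)&(X[...,2]<130)&(np.hypot(X[...,0]-c[0],X[...,1]-c[1])<50); print(m.sum(),X[m].min(0).round(),X[m].max(0).round(),np.percentile(X[m][:,2],90).round(1))
E
```

```text
[ 1.04690968 -0.02527265 -0.04417011] [553.51112218 -98.76253593 186.65467113] 45.06650841271312
58 [494. 161.  88.] [543. 239. 106.] 104.5
40 [ 543. -137.   89.] [559. -59. 105.] 103.2
```

Both pulls now rest about 4 to 7 mm lower than at the start, and the arm touches nothing. Handing in.

```bash
python3 -c "
from workcell import job
print(job.close_job())"
```

```text
the job is handed in; nothing more can be done
None
```

Both lids were loose at the first tug, so I pressed each until its catch snapped, and each then held: the left about 1 s at 11–15 N (it briefly drifted to 27 N before that), then the right over 1 s at 12–13.5 N; both are released and the job is handed in.

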